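Set out a machine foot on its base plate for tacking

ROBOT

A 6-joint arm with a two-finger parallel gripper is mounted at the origin on the work surface. World frame = base frame: x ahead of the robot, y to its left, z up, the work surface at z = 0. Lengths are in mm, angles in degrees, forces in N, time in s.
With the tool pointing down it reaches from about 350 to 850 mm from the base axis. Payload 8.1 kg.
Tool frame: the origin (TCP) lies midway between the tips of the shut fingers; the grasp point (between the pads) lies 19 mm behind it; z points along the fingers, y is the line along which they close (so a half turn about z gives the same grasp; the last joint's range is limited). The gripper opens to 85 mm and grips with 20 to 120 N. Pads are 22 mm wide; open, the fingers measure 114 mm over their backs; the gripper's body (76 mm by 85 mm) begins 54 mm behind the grasp point. The pads swing forward as they close: fully open they stand 13 mm farther back than shut.
Start: joints at [-79.206, 7.471, 85.268, -0, 87.261, -4.893], TCP at [162.255, -577.649, 198.592] pointing down, gripper open.
Joint ranges: [-169.43, 169.43], [-51.17, 129.36], [1.28, 143.12], [-76.62, 256.62], [0, 156.53], [-152.29, 152.29]. Speed limits (degrees/s): [136.94, 136.94, 159.86, 180, 180, 180].

INTERFACE

Orientations are given as [roll, pitch, yaw] about the fixed x, y, z axes, in that order (R = Rz(yaw) Ry(pitch) Rx(roll)).
In Python, from bench import r gives the robot as it stands.
- The arm moves only by the shell command python3 steer.py 'ROWS' [FORCE]. ROWS is rows parted by semicolons, their numbers by spaces, 1 to 8 of them, each of 7 numbers: a rotation vector rx, ry, rz in degrees, then dx, dy, dz in mm, then the finger opening in mm; each row is the pose to reach, as a shift and turn from the pose commanded when the command began, along the tool's axes at that moment; what a row does not reach only later rows make up. A row lasts 1/8 s, in which the tool goes at most 62.5 mm and 10.7 degrees, less where a joint would pass 70% of its speed; a pose out of reach is approached as far as the arm can. The fingers move at their own pace and stop on an object; FORCE is the grip in N (left out, the last holds). Time passes only in rows, so rows that do not move let the fingers close. It prints the time, the measured TCP pose, the force, the opening and the grip force at its end.
- r.sense(): the state, without advancing time (a new reading comes with each control period).
- r.snapshot(name): name is "side" or "top" or "wrist"; returns a dict with "pixels" (400x640x3 uint8, blue, green, red), "fx", "fy", "cx", "cy" (pixels), "pose" (4x4, takes a point from camera to world coordinates). Camera axes: x right, y up, looking along -z (the intrinsics and any distortion apply to the point x, -y, -z); pixel columns grow to the right and rows downward; lengths in mm; the calibration is good to about 2 mm. A picture is of the moment at which its call begins. There is no depth.
- r.hand_in(): hands the job in; it is judged then, once.
The state is a dict: "time": time; "joint_pos": joint angles; "qd": joint speeds; "joint_efforts": joint torques, N m; "tool_pos": TCP position; "tcp_rot": TCP orientation; "ft_force": force on the tool from outside, world axes, zero at the start; "wrist_torque": the same for the moment, N m; "finger_gap": finger opening in mm; "grip_force": force on a finger pad.
Only numpy, scipy, OpenCV 4.12 (cv2) and the standard library are available. Lean on these libraries where they do the work, as an engineer would, in place of code of your own. Each camera call takes 0.05 s, during which the arm holds its last target. There are 200 camera calls.

TASK

Set out the machine foot on the notched steel foot plate, ready to be tacked, taking left, right and behind as seen by someone who looks across the plate from its notched long edge: stand the square tube in the middle of the plate and square to it, the gusset upright on the plate to the left of the tube with its tall edge turned to the tube, the brace lug upright to the right of the tube, and the round boss upright behind the tube, halfway to the plain long edge; lay the head plate on top of the tube, centred and square with it. Gusset and lug stand in line with each other across the tube's middle, along the plate's length, close to the tube's sides (touching, or a gap of a few millimetres). Leave the pipe offcut, the nut and the chisel where they are.

Things in the scene. Friction and masses are not known exactly. Their poses are not given: they have to be found in the camera images.
- foot_plate: Target: dark steel plate flat on the bench, fixed, 160 (x) x 240 (y) x 12 mm, an 18 mm hole near each corner, a 40 mm wide, 30 mm deep notch in the middle of one long edge; lies turned any way. Origin: centre of the 160 x 240 outline, underside. x points from the notched to the plain long edge ('behind'), y to the left of someone looking along x, z up.
- square_tube: Stub of square steel tube, upright, open ended, 50 x 50 mm, 4 mm wall, 60 mm tall, about 0.34 kg; starts on a plywood board, top 12 mm above the bench. Origin: centre of its lower end; x, y square to its flat sides, z up. A quarter turn makes no difference.
- gusset: Steel gusset standing on its long edge, 12 mm thick (y), about 0.19 kg; starts on a plywood board, top 12 mm above the bench. Foot 60 mm long in x. Tall upright edge at x = -30, 50 mm high; flat top to x = -10, then a straight slope down to a 12 mm high toe at x = +30. Origin: centre of the 60 x 12 underside, z up. Grip across the thickness near x = -14.
- gusset_edge (a point): Point at the foot of the gusset's tall upright edge: underside, mid thickness, x = -30 mm in the gusset's frame; axes as the gusset's.
- brace_lug: Steel lug standing on its straight edge, 12 mm thick (y), 50 mm long (x), 55 mm high with a half-round head and a 20 mm eye through it, centred 30 mm up, about 0.17 kg; starts on a plywood board, top 12 mm above the bench. Origin: centre of the 50 x 12 underside, z up. Same both ways round.
- earth_boss: Round steel boss, upright, 30 mm diameter, 40 mm tall, 16 mm blind bore in its top, about 0.17 kg; starts on a plywood board, top 12 mm above the bench. Origin: centre of its underside, z up.
- head_plate: Square steel head plate lying flat, 60 x 60 x 8 mm, 20 mm hole in the middle, about 0.2 kg; starts on a plywood board, top 12 mm above the bench. Origin: centre of its underside; x, y along its sides, z up. A quarter turn makes no difference.
- pipe_offcut: Bystander: round pipe offcut standing among the parts on the board, 48 mm diameter, 55 mm tall. Not part of the job. Origin: centre of its underside.
- hex_nut: Bystander: large hexagon nut lying on the bench beyond the work, 36 mm across flats, 19 mm tall. Origin: centre of its underside.
- cold_chisel: Bystander: steel cold chisel lying on the bench between board and plate, 150 mm long (x), 16 mm thick. Origin: on its underside, at mid length.

How it is judged:
By the outcome, as a careful person would: the job done as asked, in the order asked, and still so for the second after the job is handed in, with the robot touching nothing.
It also fails if it takes over 136 s, if anything falls off the work surface, if the arm or the gripper's body presses on something with over 40 N, if the wrist force passes 120 N, or if a joint passes its speed limit or range.

## Working session

There is one attempt and no reset: what is moved stays moved. The work goes in short steps, Python scripts to look and compute and a shell command to move; the robot and the scene stay as the last step left them, time stands still between calls to the robot, and variables do not carry over. Pictures are saved under pics/ and viewed, at most 14 in all, crops included, and the job is handed in when it is done.

```bash
ls; mkdir -p pics; python3 - <<'E'
from bench import r
import cv2
for n in ("top","side"):
    s=r.snapshot(n); cv2.imwrite(f"pics/{n}0.png",s["pixels"]); print(n,s["fx"],s["fy"],s["cx"],s["cy"],s["pose"],[k for k in s])
print(r.sense())
E
```

```text
bench.py
pics
steer.py
top 376.59892461345686 376.59892461345686 317.3822998151083 197.10414112734384 [[ 1.45096584e-02  9.90540771e-01 -1.36449443e-01  4.42364856e+02]
 [-9.99461680e-01  1.83835413e-02  2.71734317e-02  2.31841553e+01]
 [ 2.94248160e-02  1.35981712e-01  9.90274282e-01  7.94161917e+02]
 [ 0.00000000e+00  0.00000000e+00  0.00000000e+00  1.00000000e+00]] ['pixels', 'fx', 'fy', 'cx', 'cy', 'pose']
side 495.2411193346692 495.2411193346692 321.1554110410572 198.36643918993184 [[-8.58251015e-01  2.59803728e-01 -4.42614073e-01  9.27292038e+01]
 [-5.12916149e-01 -4.04028813e-01  7.57415171e-01  8.19536762e+02]
 [ 1.79504471e-02  8.77076246e-01  4.80015667e-01  5.67955452e+02]
 [ 0.00000000e+00  0.00000000e+00  0.00000000e+00  1.00000000e+00]] ['pixels', 'fx', 'fy', 'cx', 'cy', 'pose']
{'time': 0.1, 'joint_pos': array([-7.92050616e+01,  7.51075106e+00,  8.53217335e+01,  4.07649053e-04,
        8.72620282e+01, -4.89181463e+00]), 'qd': array([-0.07140112, -0.09370176, -0.23773708,  0.01042883,  0.01160781,
       -0.04558682]), 'joint_efforts': array([ 1.71649546e-03, -5.70950460e+01, -5.01941407e+01, -2.02360643e-04,
        8.15352949e-03,  7.79418838e-05]), 'tool_pos': array([ 162.16214805, -577.11063599,  197.66220972]), 'tcp_rot': array([-1.79905866e+02, -8.46519914e-03,  1.56867263e+01]), 'ft_force': array([ 0.49622212,  0.25980285, -0.11365564]), 'wrist_torque': array([ 0.03521064, -0.03033347, -0.04195771]), 'grip_force': 0.0, 'finger_gap': 85.50657268884561}
```
View pics/top0.png

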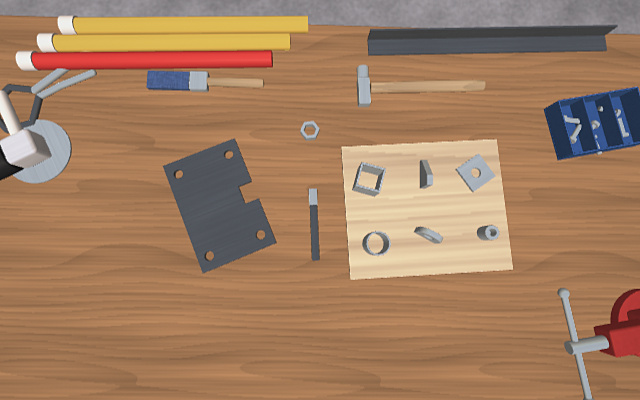

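View pics/side0.png

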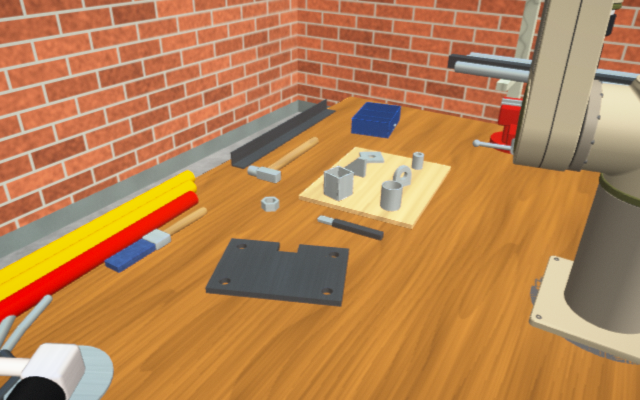

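The top view shows the plate with corners near (164,166), (236,139), (276,240) and (203,272), and its notch at about (248,190). On the board are the tube (368,179), gusset (426,174), head plate (476,173), pipe (376,243), lug (428,235) and boss (487,232). The side view confirms they are all upright.

```bash
cat > h.py <<'E'
import numpy as np, cv2
from scipy.spatial.transform import Rotation as R
from bench import r
def cast(s,px,z):
    px=np.atleast_2d(np.asarray(px,float)); T=s["pose"]
    d=np.c_[(px[:,0]-s["cx"])/s["fx"],-(px[:,1]-s["cy"])/s["fy"],-np.ones(len(px))]@T[:3,:3].T
    return T[:3,3]+d*((z-T[2,3])/d[:,2])[:,None]
def proj(s,P):
    T=s["pose"]; c=(np.atleast_2d(P)-T[:3,3])@T[:3,:3]
    return np.c_[s["cx"]+s["fx"]*c[:,0]/-c[:,2], s["cy"]+s["fy"]*c[:,1]/c[:,2]]
def blobs(m,amin=60):
    cs,_=cv2.findContours(m.astype(np.uint8),cv2.RETR_EXTERNAL,cv2.CHAIN_APPROX_NONE)
    return [c for c in cs if cv2.contourArea(c)>amin]
def go(pos,yaw):
    "shift and turn in tool axes from the measured pose to a tool-down pose"
    s=r.sense(); A=R.from_euler('xyz',s["tcp_rot"],degrees=True)
    B=R.from_euler('xyz',[180,0,yaw],degrees=True)
    return np.round((A.inv()*B).as_rotvec(degrees=True),2),np.round(A.inv().apply(np.array(pos)-s["tool_pos"]),1)
E
python3 - <<'E'
from h import *
s=r.snapshot("top"); im=s["pixels"].astype(int); hsv=cv2.cvtColor(s["pixels"],cv2.COLOR_BGR2HSV)
m=(hsv[...,2]<100)&(hsv[...,1]<90); m[:130]=0; m[280:]=0; m[:,:150]=0;m[:,290:]=0
for c in blobs(m,1000):
    W=cast(s,c.reshape(-1,2),12)[:,:2].astype(np.float32)
    (cx,cy),sz,a=cv2.minAreaRect(W); print("plate",cx,cy,sz,a)
# board parts: grey, low saturation
b=(hsv[...,1]<60); b[:140]=0;b[275:]=0;b[:,:345]=0;b[:,510:]=0
for c in blobs(b,20):
    (u,v),sz,a=cv2.minAreaRect(c); print("part px",u,v,sz,a,"world z=12",cast(s,[u,v],12)[0])
bd=(hsv[...,2]>170)&(hsv[...,1]>40);bd[:,:335]=0;bd[:,520:]=0
for c in blobs(bd,3000): print("board",cv2.minAreaRect(cast(s,c.reshape(-1,2),12)[:,:2].astype(np.float32)))
w=r.snapshot("wrist"); cv2.imwrite("pics/w0.png",w["pixels"]); t=r.sense()
print(w["fx"],w["cx"],w["cy"],w["pose"])
T=np.eye(4);T[:3,:3]=R.from_euler('xyz',t["tcp_rot"],degrees=True).as_matrix();T[:3,3]=t["tool_pos"]
print(np.linalg.inv(T)@w["pose"])
E
```

```text
plate 532.3263549804688 206.4073944091797 (238.3271942138672, 159.6883087158203) 23.488744735717773
part px 376.0 243.0 (24.0, 28.0) 90.0 world z=12 [ 456.40517232 -121.17318463   12.        ]
part px 428.4000244140625 234.2000274658203 (28.621667861938477, 10.733125686645508) 26.56505012512207 world z=12 [ 476.289749   -231.20920589   12.        ]
part px 487.92315673828125 232.3846435546875 (14.63609790802002, 22.326250076293945) 82.87498474121094 world z=12 [ 482.05770624 -357.34806366   12.        ]
part px 368.79412841796875 178.8235321044922 (27.649059295654297, 30.80202293395996) 14.03624439239502 world z=12 [ 591.27713793 -106.73513787   12.        ]
part px 426.0 174.0 (28.0, 12.0) 90.0 world z=12 [ 604.19223029 -229.36172715   12.        ]
part px 475.15997314453125 172.37997436523438 (29.59999656677246, 28.59999656677246) 53.13010025024414 world z=12 [ 609.89955904 -335.7597801    12.        ]
board ((521.19091796875, -236.127685546875), (341.06707763671875, 401.1800842285156), 0.46644237637519836)
338.87912328988824 321.2409467832273 201.53800232641873 [[ 2.71084847e-01  9.11869042e-01  3.08233444e-01  2.41579615e+02]
 [-9.62553802e-01  2.57403205e-01  8.50515634e-02 -5.55886859e+02]
 [-1.78438872e-03 -3.19747463e-01  9.47501122e-01  3.71759007e+02]
 [ 0.00000000e+00  0.00000000e+00  0.00000000e+00  1.00000000e+00]]
[[ 6.73755232e-04  9.47469734e-01  3.19844727e-01  8.22124953e+01]
 [ 9.99999574e-01 -8.40045943e-04  3.81945206e-04  6.80056423e-01]
 [ 6.30565788e-04  3.19844334e-01 -9.47469896e-01 -1.73823133e+02]
 [ 0.00000000e+00  0.00000000e+00  0.00000000e+00  1.00000000e+00]]
```

View pics/w0.png

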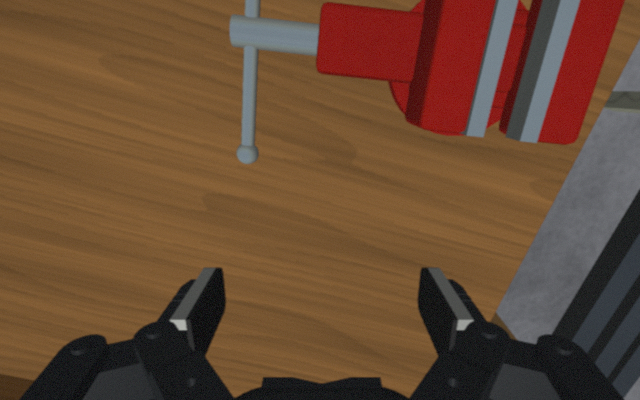

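```bash
python3 -c "
from h import *
print(go([540,-230,200],0))"
```

```text
(array([-0.07,  0.  , 15.69]), array([ 457.6, -232.2,   -1.8]))
```

```bash
python3 steer.py '0 0 4 115 -58 0 85;0 0 8 115 -58 0 85;0 0 15.7 229 -116 0 85;0 0 15.7 229 -116 0 85;0 0 15.7 343 -174 0 85;0 0 15.7 343 -174 0 85;0 0 15.7 458 -232 0 85;0 0 15.7 458 -232 0 85'; python3 steer.py '0 0 0 60 -30 0 85;0 0 0 60 -30 0 85;0 0 0 60 -30 0 85'
python3 - <<'E'
from h import *
for i in range(1):
    w=r.snapshot("wrist"); cv2.imwrite("pics/w1.png",w["pixels"])
print(r.sense()["tool_pos"],w["pose"][:3,3])
E
```

```text
time: 1.2
tool_pos: [531.8, -237.9, 198.6]
tcp_rot: [180.0, -0.0, -0.0]
ft_force: [1.3, -1.3, -0.3]
finger_gap: 85.0
grip_force: 0.0
time: 1.58
tool_pos: [590.3, -209.3, 198.0]
tcp_rot: [-180.0, 0.1, 0.0]
ft_force: [0.1, 0.3, -0.3]
finger_gap: 85.0
grip_force: 0.0
[ 589.84323614 -210.02680713  198.3350702 ] [ 672.99010213 -210.02061291  371.8288894 ]
```

View pics/w1.png

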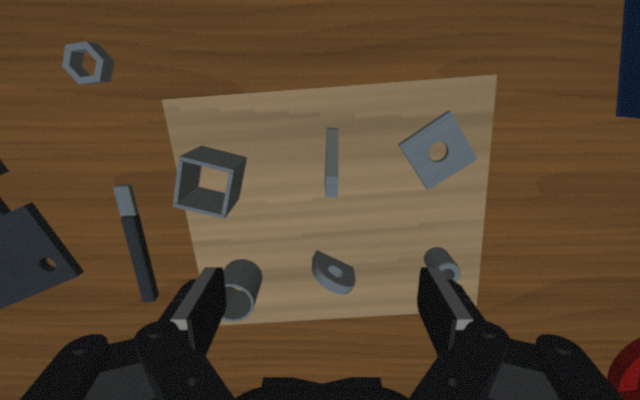

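The wrist view shows the tube (210,182), gusset (332,161), head plate (438,150) and lug (334,273). Fingers partly hide the boss and pipe, so I'll back off and take a second view.

```bash
python3 steer.py '0 0 0 -50 0 0 85;0 0 0 -100 0 0 85;0 0 0 -100 0 0 85;0 0 0 -100 0 0 85'
python3 - <<'E'
from h import *
w=r.snapshot("wrist"); s=r.snapshot("side"); np.save("w2.npy",w,allow_pickle=True)
a=cv2.resize(w["pixels"][20:300,160:500],None,fx=1.6,fy=1.6,interpolation=cv2.INTER_CUBIC)
b=cv2.resize(s["pixels"][140:230,300:450],None,fx=1.6*2,fy=1.6*2,interpolation=cv2.INTER_CUBIC)
o=np.zeros((600,800,3),np.uint8); 
a=cv2.resize(w["pixels"][20:300,160:500],(480,395)); b=cv2.resize(s["pixels"][150:220,320:440],(320,187)); o[:395,:480]=a;o[:187,480:]=b
cv2.imwrite("pics/c2.png",o[:395])
print(r.sense()["tool_pos"])
E
```

```text
time: 2.12
tool_pos: [490.3, -210.6, 199.6]
tcp_rot: [179.9, -0.1, -0.1]
ft_force: [-0.9, -0.4, -0.2]
finger_gap: 84.9
grip_force: 0.0
[ 491.21604794 -210.31708838  199.48190698]
```

View pics/c2.png

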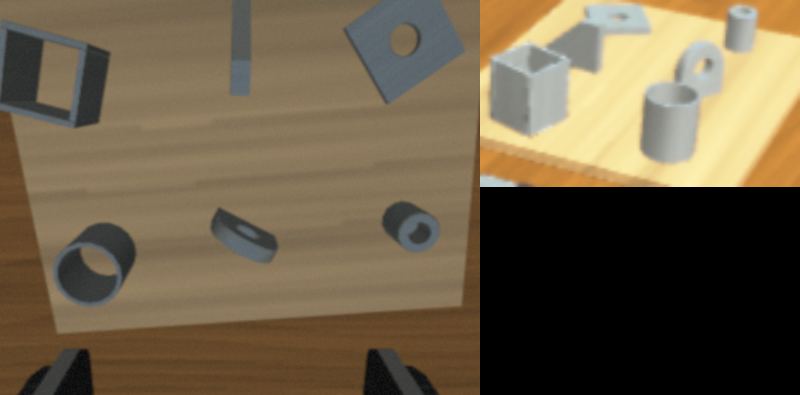

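The crop shows the gusset's tall edge and flat top at its lower, -x end, and the side view agrees. I'll measure all the parts from this wrist picture.

```bash
python3 - <<'E'
from h import *
w=np.load("w2.npy",allow_pickle=True).item(); im=w["pixels"]
hsv=cv2.cvtColor(im,cv2.COLOR_BGR2HSV); b=im[...,0].astype(int)-im[...,2]
m=b>-8; m[290:]=0; m[:,:150]=0; m[:,500:]=0
m=cv2.morphologyEx(m.astype(np.uint8),cv2.MORPH_OPEN,np.ones((3,3)))
for c in blobs(m,100):
    p=cv2.approxPolyDP(c,2.5,True).reshape(-1,2)
    print(cv2.contourArea(c),cv2.minAreaRect(c),p.tolist())
o=cv2.resize(np.hstack([im[0:120,150:250],im[0:120,300:400],im[0:120,390:490],im[120:240,300:400]]),None,fx=2,fy=2,interpolation=cv2.INTER_CUBIC)
o2=cv2.resize(np.hstack([im[120:240,390:490],cv2.cvtColor(m*255,cv2.COLOR_GRAY2BGR)[0:120,150:250],cv2.cvtColor(m*255,cv2.COLOR_GRAY2BGR)[120:240,300:400],cv2.cvtColor(m*255,cv2.COLOR_GRAY2BGR)[120:240,390:490]]),None,fx=2,fy=2)
cv2.imwrite("pics/c3.png",cv2.convertScaleAbs(np.vstack([o,o2]),alpha=1.5))
E
```

```text
567.0 ((439.5, 278.4999694824219), (40.99999237060547, 20.999996185302734), -0.0) [[422, 268], [419, 289], [460, 289], [457, 284], [446, 280], [437, 268]]
569.0 ((202.49998474121094, 278.4999694824219), (40.99999237060547, 20.999996185302734), -0.0) [[221, 269], [205, 268], [196, 280], [182, 289], [223, 289]]
2341.0 ((228.24998474121094, 207.75), (48.08325958251953, 61.51828384399414), 45.0) [[241, 180], [223, 181], [200, 202], [198, 217], [209, 232], [228, 236], [243, 226], [253, 207], [254, 193]]
931.0 ((331.70001220703125, 188.60000610351562), (49.19349670410156, 21.913463592529297), 26.56505012512207) [[314, 169], [310, 179], [314, 189], [334, 202], [351, 204], [355, 197], [351, 186]]
928.5 ((450.49993896484375, 180.49998474121094), (40.21576690673828, 29.121761322021484), 33.690067291259766) [[434, 169], [433, 183], [449, 197], [460, 197], [469, 189], [470, 180], [464, 172], [448, 164]]
4475.5 ((193.70208740234375, 74.08351135253906), (82.70846557617188, 61.57781219482422), 14.32271957397461) [[161, 35], [155, 95], [210, 110], [228, 106], [236, 57]]
774.0 ((330.719970703125, 53.459999084472656), (13.52464771270752, 67.2171859741211), 1.7899105548858643) [[325, 20], [323, 86], [335, 87], [336, 20]]
4227.5 ((447.1120300292969, 45.884002685546875), (63.688270568847656, 75.07247924804688), 55.304847717285156) [[461, 0], [405, 39], [434, 92], [488, 56]]
```

View pics/c3.png

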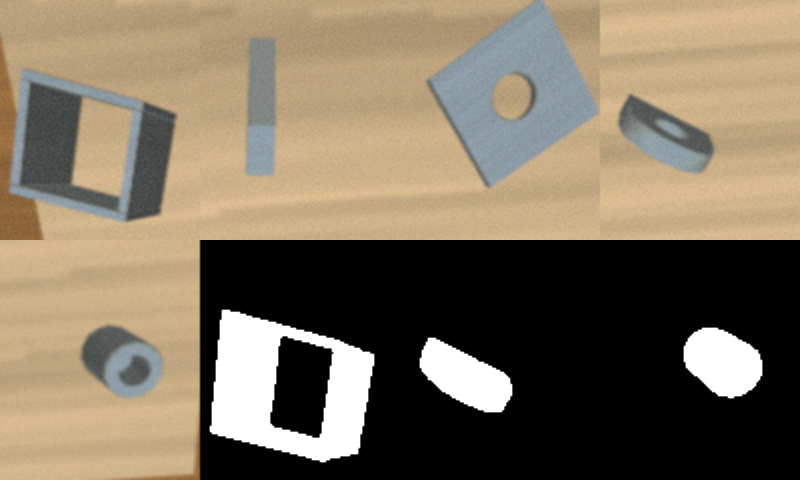

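The enlarged crops show the tube's rim corners, the gusset's flat top at rows 62-87, the head plate with its hole at (446,48), the lug's foot line from about (315,168) to (355,190), and the boss rim centred near (456,184). I'll cast those onto their heights.

```bash
python3 - <<'E'
from h import *
w=np.load("w2.npy",allow_pickle=True).item()
def show(n,P): 
    P=P[:,:2]; d=np.diff(np.r_[P,P[:1]],axis=0); print(n,P.round(1).tolist(),"mean",P.mean(0).round(1),"len",np.hypot(*d.T).round(1),"ang",np.degrees(np.arctan2(d[:,1],d[:,0])).round(1))
show("tube",cast(w,[[161,35],[155,95.5],[212.5,110],[220.5,52]],72))
show("gus top",cast(w,[[323.2,62.5],[323,87.5],[336.5,87.5],[336.5,62.5]],62))
show("gus toe foot",cast(w,[[324.5,19.5],[336.5,19.5]],24))
show("head",cast(w,[[460.5,-.5],[404.5,39.5],[434.,92.5],[488.5,55.5]],20))
show("head hole",cast(w,[[446.5,48]],20))
show("lug foot",cast(w,[[315.5,167.5],[356,190]],12))
show("boss",cast(w,[[456.5,184.5]],52))
s=r.snapshot("top")
hsv=cv2.cvtColor(s["pixels"],cv2.COLOR_BGR2HSV)
m=(hsv[...,2]<100)&(hsv[...,1]<90); m[:130]=0; m[280:]=0; m[:,:150]=0;m[:,290:]=0
c=blobs(m,1000)[0]; show("plate",cast(s,[[164,166],[236,139],[276,240],[203,272]],12))
E
```

```text
tube [[613.0, -82.5], [566.5, -70.3], [554.5, -117.9], [600.3, -129.2]] mean [ 583.6 -100. ] len [48.1 49.1 47.2 48.4] ang [ 165.3 -104.1  -13.8   74.8]
gus top [[592.9, -213.3], [572.7, -213.1], [572.7, -224.9], [592.9, -224.7]] mean [ 582.8 -219. ] len [20.2 11.8 20.2 11.3] ang [179.5 -90.1   0.7  89.9]
gus toe foot [[632.2, -214.7], [632.1, -225.8]] mean [ 632.2 -220.3] len [11.1 11.1] ang [-90.1  89.9]
head [[649.1, -339.6], [615.8, -290.7], [567.8, -323.7], [601.6, -372.6]] mean [ 608.6 -331.7] len [59.1 58.2 59.5 57.8] ang [ 124.3 -145.5  -55.3   34.9]
head hole [[608.3, -331.5]] mean [ 608.3 -331.5] len [0.] ang [0.]
lug foot [[490.2, -205.3], [464.5, -250.2]] mean [ 477.3 -227.7] len [51.7 51.7] ang [-119.7   60.3]
boss [[481.9, -344.7]] mean [ 481.9 -344.7] len [0.] ang [0.]
plate [[610.0, 324.2], [671.8, 176.8], [459.4, 85.6], [392.9, 231.0]] mean [533.5 204.4] len [159.8 231.1 159.9 236.2] ang [ -67.3 -156.8  114.6   23.2]
```

```bash
python3 steer.py '0 0 0 6 -60 0 85;0 0 0 12 -120 0 85;0 0 0 18 -180 0 85;0 0 0 24 -240 0 85;0 0 0 30 -300 0 85;0 0 0 36 -360 0 85;0 0 0 40 -414 0 85;0 0 0 40 -414 0 85';python3 steer.py '0 0 0 0 0 0 85;0 0 0 0 0 0 85;0 0 0 0 0 0 85'
python3 - <<'E'
from h import *
w=r.snapshot("wrist"); cv2.imwrite("pics/w3.png",w["pixels"]); np.save("w3.npy",w,allow_pickle=True)
im=w["pixels"]; g=im.max(2); m=(g<75)
m=cv2.morphologyEx(m.astype(np.uint8),cv2.MORPH_OPEN,np.ones((5,5)))
print(r.sense()["tool_pos"])
for c in blobs(m,3000): print(cv2.contourArea(c),cv2.approxPolyDP(c,3,True).reshape(-1,2).tolist())
E
```

```text
time: 3.28
tool_pos: [530.7, 208.8, 198.3]
tcp_rot: [-180.0, 0.0, 0.3]
ft_force: [-0.3, -0.3, -0.4]
finger_gap: 84.7
grip_force: 0.0
time: 3.65
tool_pos: [531.0, 203.4, 198.7]
tcp_rot: [180.0, -0.0, -0.1]
ft_force: [-0.6, -1.3, 0.9]
finger_gap: 85.1
grip_force: 0.0
[530.96292848 203.47751746 198.76478306]
13138.5 [[421, 268], [418, 309], [438, 356], [409, 399], [621, 399], [577, 345], [555, 335], [540, 335], [534, 344], [510, 339], [500, 327], [482, 317], [455, 282], [451, 286], [473, 319], [463, 330], [455, 330], [454, 313], [428, 269]]
13118.0 [[222, 269], [213, 271], [189, 312], [186, 331], [180, 331], [169, 319], [192, 286], [188, 282], [160, 318], [144, 326], [132, 339], [108, 344], [102, 335], [87, 335], [67, 344], [22, 399], [233, 399], [205, 357], [225, 307]]
```

View pics/w3.png

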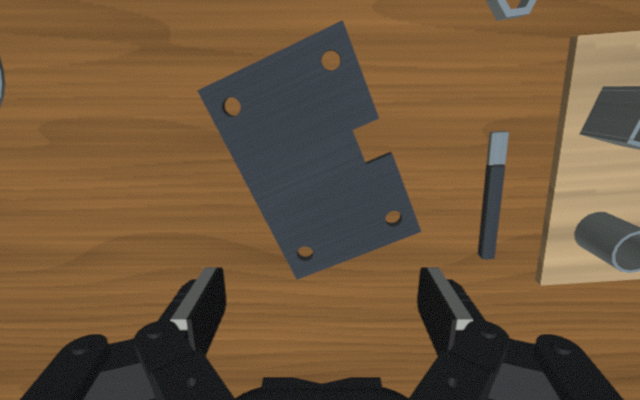

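The whole plate is in view: corners (198,91), (342,21), (421,232) and (297,278), with the notch at about (360,145) on the right-hand edge.

```bash
cat > plate.py <<'E'
from h import *
def plate(w):
    im=w["pixels"].astype(int); m=(im[...,0]-im[...,2])>-5; m[285:]=0
    m=cv2.morphologyEx(m.astype(np.uint8),cv2.MORPH_OPEN,np.ones((3,3)))
    c=max(blobs(m,5000),key=cv2.contourArea)
    W=cast(w,c.reshape(-1,2)+0.0,12)[:,:2]; h=cv2.minAreaRect(W.astype(np.float32))
    # fit each side by points close to the rectangle's sides
    cen=np.array(h[0]); B=cv2.boxPoints(h); L=[]
    for i in range(4):
        a,b=B[i],B[(i+1)%4]; u=(b-a)/np.linalg.norm(b-a); n=np.array([-u[1],u[0]])
        d=(W-a)@n; t=(W-a)@u; k=(abs(d)<3)&(t>10)&(t<np.linalg.norm(b-a)-10)
        vx,vy,x0,y0=cv2.fitLine(W[k].astype(np.float32),cv2.DIST_HUBER,0,.01,.01).ravel(); L.append((vx,vy,x0,y0))
    X=[]
    for i in range(4):
        a,b=L[i-1],L[i]; t=np.linalg.solve(np.array([[a[0],-b[0]],[a[1],-b[1]]]),[b[2]-a[2],b[3]-a[3]]); X.append([a[2]+t[0]*a[0],a[3]+t[0]*a[1]])
    X=np.array(X); d=np.roll(X,-1,0)-X
    print("plate",h,"\n",X.round(1).tolist(),X.mean(0).round(1),np.hypot(*d.T).round(1),np.degrees(np.arctan2(d[:,1],d[:,0])).round(2))
E
python3 - <<'E'
from plate import *
plate(np.load("w3.npy",allow_pickle=True).item())
print(go([583.6,-100,120],-14.4))
E
```

```text
plate ((532.9857177734375, 208.07684326171875), (237.69119262695312, 157.91897583007812), 23.457286834716797) 
 [[393.3999938964844, 232.39999389648438], [455.79998779296875, 89.19999694824219], [672.9000244140625, 183.3000030517578], [610.2000122070312, 327.0]] [533.1 208. ] [156.2 236.6 156.9 236.5] [ -66.47   23.43  113.55 -156.42]
(array([-0.  , -0.02, 14.29]), array([ 53.2, 303.4,  78.8]))
```

```bash
python3 steer.py '0 0 10 10 60 0 85;0 0 14.3 20 120 0 85;0 0 14.3 35 180 0 85;0 0 14.3 45 240 0 85;0 0 14.3 53.2 303.4 0 85;0 0 14.3 53.2 303.4 40 85;0 0 14.3 53.2 303.4 79 85;0 0 14.3 53.2 303.4 79 85' 
python3 steer.py '0 0 0 0 0 0 85;0 0 0 0 0 0 85'
python3 - <<'E'
from h import *
w=r.snapshot("wrist"); cv2.imwrite("pics/w4.png",w["pixels"]); np.save("w4.npy",w,allow_pickle=True)
print(go([583.6,-100,33],-14.4))
E
```

```text
time: 4.7
tool_pos: [580.6, -99.0, 115.8]
tcp_rot: [-180.0, 0.4, -14.4]
ft_force: [-0.9, 0.1, 0.1]
finger_gap: 85.0
grip_force: 0.0
time: 4.95
tool_pos: [585.4, -99.2, 122.3]
tcp_rot: [180.0, -0.2, -14.3]
ft_force: [0.5, 0.9, -0.2]
finger_gap: 84.8
grip_force: 0.0
(array([ 0.  , -0.21,  0.11]), array([-1.7,  1.3, 89.1]))
```

View pics/w4.png

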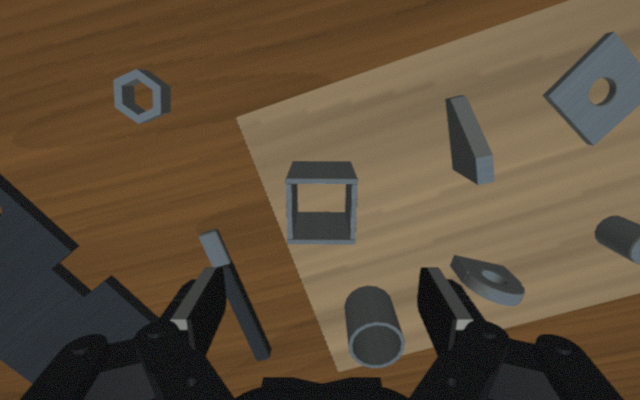

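The tube's rim spans columns 288-356, centred between the fingers, so I can go down and grip.

```bash
python3 steer.py '0 0 0 0 0 45 85;0 0 0 0 0 80 85;0 0 0 0 0 87 85;0 0 0 0 0 87 85;0 0 0 0 0 87 40;0 0 0 0 0 87 40;0 0 0 0 0 87 40;0 0 0 0 0 87 40' 40
python3 steer.py '0 0 0 0 0 0 40;0 0 0 0 0 0 40;0 0 0 0 0 -40 40;0 0 0 0 0 -80 40;0 0 0 0 0 -80 40;0 0 0 0 0 -80 40'
python3 - <<'E'
from h import *
w=r.snapshot("wrist"); cv2.imwrite("pics/w5.png",w["pixels"])
print(r.sense()["tool_pos"],go([533,207.7,120],23.45))
E
```

```text
time: 6.0
tool_pos: [585.2, -99.0, 34.8]
tcp_rot: [-180.0, -0.2, -14.3]
ft_force: [-1.8, 0.5, 7.1]
finger_gap: 47.6
grip_force: 40.0
time: 6.75
tool_pos: [583.3, -98.8, 111.7]
tcp_rot: [-180.0, 0.1, -14.3]
ft_force: [-0.7, -0.3, -5.0]
finger_gap: 47.7
grip_force: 41.6
[582.55472413 -98.60720568 110.70269598] (array([ -0.06,   0.16, -37.77]), array([-123.8, -284.5,   -8.9]))
```

```bash
python3 steer.py '0 0 -8 -20 -50 0 40;0 0 -16 -41 -95 0 40;0 0 -24 -62 -142 0 40;0 0 -32 -83 -190 0 40;0 0 -37.8 -105 -240 0 40;0 0 -37.8 -123.8 -284.5 0 40;0 0 -37.8 -123.8 -284.5 0 40;0 0 -37.8 -123.8 -284.5 0 40'
python3 steer.py '0 0 0 0 0 20 40;0 0 0 0 0 50 40;0 0 0 0 0 50 40;0 0 0 0 0 50 40;0 0 0 0 0 50 40'
python3 - <<'E'
from h import *
w=r.snapshot("wrist"); cv2.imwrite("pics/w6.png",w["pixels"])
print(go([533,207.7,34],23.45))
E
```

```text
time: 7.8
tool_pos: [533.0, 206.9, 110.8]
tcp_rot: [180.0, 0.2, 23.5]
ft_force: [0.3, -0.9, -3.4]
finger_gap: 47.3
grip_force: 42.0
time: 8.43
tool_pos: [535.3, 207.3, 64.0]
tcp_rot: [180.0, -0.1, 23.5]
ft_force: [0.0, -0.2, -2.4]
finger_gap: 47.3
grip_force: 42.5
(array([ 0.02, -0.13,  0.02]), array([-2.1, -1.1, 30. ]))
```

View pics/w6.png

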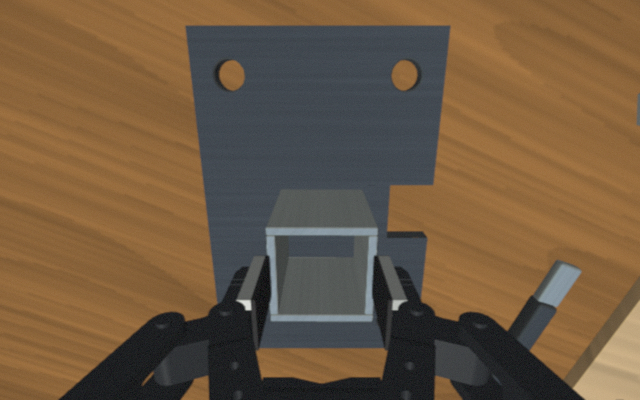

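The tube hangs upright over the plate, spanning columns 268-377. The notch is on the right (387-435, 185-235).

```bash
python3 steer.py '0 0 0 0 0 20 40;0 0 0 0 0 25 40;0 0 0 0 0 25 40;0 0 0 0 0 25 40;0 0 0 0 0 25 40;0 0 0 0 0 25 40;0 0 0 0 0 25 40;0 0 0 0 0 25 40'
python3 - <<'E'
from h import *
for i in range(3):
    w=r.snapshot("wrist");print(r.sense()["tool_pos"],go([533,207.7,33],23.45))
E
```

```text
time: 9.48
tool_pos: [534.2, 207.4, 37.7]
tcp_rot: [180.0, -0.0, 23.5]
ft_force: [-0.1, 1.1, -3.4]
finger_gap: 47.1
grip_force: 42.4
[534.1958025  207.35772353  37.64236718] (array([ 0.  , -0.  ,  0.04]), array([-1. , -0.8,  4.6]))
[534.16273791 207.34504777  37.60956862] (array([-0.  ,  0.  ,  0.04]), array([-0.9, -0.8,  4.6]))
[534.17161912 207.34934913  37.60166141] (array([ 0.  , -0.  ,  0.04]), array([-0.9, -0.8,  4.6]))
```

```bash
python3 steer.py '0 0 0 -0.9 -0.8 1.5 40;0 0 0 -0.9 -0.8 2.5 40;0 0 0 -0.9 -0.8 3 40;0 0 0 -0.9 -0.8 3 40;0 0 0 -0.9 -0.8 3 40'
python3 steer.py '0 0 0 0 0 .5 40;0 0 0 0 0 1 40;0 0 0 0 0 1 40;0 0 0 0 0 1 40'
```

```text
time: 10.25
tool_pos: [533.2, 207.9, 35.0]
tcp_rot: [-180.0, -0.0, 23.5]
ft_force: [-3.1, -0.3, 3.9]
finger_gap: 47.2
grip_force: 43.9
time: 10.75
tool_pos: [533.6, 208.1, 35.0]
tcp_rot: [-180.0, -0.1, 23.5]
ft_force: [-6.2, 0.1, 10.8]
finger_gap: 47.4
grip_force: 45.4
```

```bash
python3 steer.py '0 0 0 0 0 0 80;0 0 0 0 0 0 80;0 0 0 0 0 -20 85;0 0 0 0 0 -70 85;0 0 0 0 0 -120 85;0 0 0 0 0 -160 85;0 0 0 0 0 -160 85;0 0 0 0 0 -160 85'
python3 steer.py '0 0 0 0 0 0 85;0 0 0 0 0 0 85;0 0 0 0 0 0 85'
python3 - <<'E'
from plate import *
w=r.snapshot("wrist"); im=w["pixels"]; np.save("w7.npy",w,allow_pickle=True)
print(r.sense()["tool_pos"])
cv2.imwrite("pics/w7.png",cv2.convertScaleAbs(im,alpha=1.6))
print(go([589,-219.3,120],179))
E
```

```text
time: 11.75
tool_pos: [533.0, 207.7, 194.0]
tcp_rot: [180.0, -0.0, 23.5]
ft_force: [0.5, -0.0, -0.6]
finger_gap: 85.0
grip_force: 0.0
time: 12.12
tool_pos: [532.6, 207.6, 192.8]
tcp_rot: [-180.0, 0.1, 23.5]
ft_force: [-0.2, -1.3, 0.2]
finger_gap: 84.9
grip_force: 0.0
[532.73471632 207.64077906 192.97479058]
(array([-9.0000e-02,  1.0000e-02, -1.5551e+02]), array([-118.5,  414. ,   73. ]))
```

View pics/w7.png

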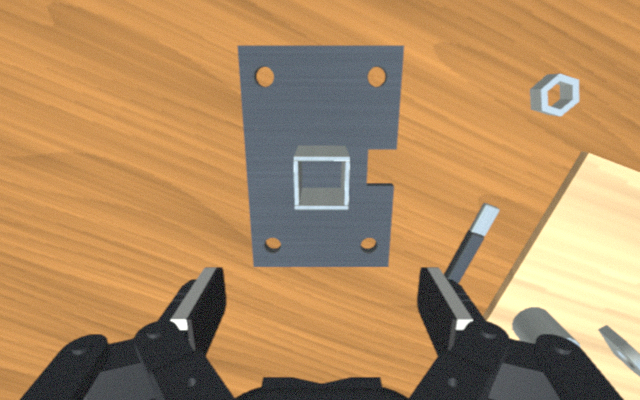

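The tube stands on the plate, its rim spanning about (293-350, 156-209). I'll measure both in this one image.

```bash
cat >> plate.py <<'E'
def corners(w,mask,z,name):
    c=max(blobs(mask,80),key=cv2.contourArea); W=cast(w,c.reshape(-1,2),z)[:,:2].astype(np.float32)
    h=cv2.minAreaRect(W); print(name,np.round(h[0],1),np.round(h[1],1),round(h[2],2)); return h
E
python3 - <<'E'
from plate import *
w=np.load("w7.npy",allow_pickle=True).item(); plate(w)
g=w["pixels"].max(2); print(g[182,285:360].tolist())
m=np.zeros_like(g,bool); m[145:220,285:360]=g[145:220,285:360]>110
h=corners(w,m,72,"rim")
E
```

```text
plate ((533.50341796875, 208.3338623046875), (236.1454315185547, 157.87338256835938), 23.525583267211914) 
 [[394.0, 233.0], [456.5, 89.5999984741211], [673.0999755859375, 183.60000610351562], [610.5, 327.29998779296875]] [533.5 208.4] [156.4 236.1 156.8 236.1] [ -66.46   23.44  113.53 -156.47]
[79, 77, 73, 77, 77, 77, 75, 80, 99, 128, 148, 154, 142, 106, 67, 61, 64, 70, 74, 75, 78, 77, 75, 79, 75, 78, 76, 77, 78, 73, 76, 77, 77, 74, 76, 76, 74, 77, 79, 75, 78, 78, 77, 75, 76, 75, 75, 75, 76, 78, 77, 73, 78, 75, 80, 77, 77, 82, 90, 115, 146, 154, 152, 134, 94, 75, 75, 72, 76, 78, 73, 76, 75, 74, 72]
rim [532.7 207.2] [49.5 49.9] 23.54
```

```bash
python3 steer.py '0 0 -10 -16 55 0 85;0 0 -20 -32 110 0 85;0 0 -30 -48 165 0 85;0 0 -40 -62 220 0 85;0 0 -50 -78 275 0 85;0 0 -60 -94 330 0 85;0 0 -70 -106 380 0 85;0 0 -80 -118.5 414 0 85'
python3 -c "
from h import *
print(go([588.5,-219.3,120],179.3))"
```

```text
time: 13.18
tool_pos: [589.3, -221.6, 193.2]
tcp_rot: [-180.0, 0.0, 103.7]
ft_force: [0.4, 0.6, 0.0]
finger_gap: 85.0
grip_force: 0.0
(array([-1.000e-02, -1.000e-02, -7.556e+01]), array([ 2.4, -0.2, 73.2]))
```

```bash
python3 steer.py '0 0 -10 0 0 0 85;0 0 -20 0 0 20 85;0 0 -30 1 0 40 85;0 0 -40 1 0 60 85;0 0 -50 2 0 73 85;0 0 -60 2 0 73 85;0 0 -70 2 0 73 85;0 0 -75.6 2 0 73 85'
python3 steer.py '0 0 0 0 0 0 60;0 0 0 0 0 0 60;0 0 0 0 0 0 60;0 0 0 0 0 0 60;0 0 0 0 0 0 60;0 0 0 0 0 0 60'
python3 - <<'E'
from h import *
w=r.snapshot("wrist"); np.save("w8.npy",w,allow_pickle=True); im=w["pixels"]
print(r.sense()["tool_pos"],go([588.5,-219.3,33],179.3))
m=(im[...,0].astype(int)-im[...,2])>-8
m[285:]=0; m=cv2.morphologyEx(m.astype(np.uint8),cv2.MORPH_OPEN,np.ones((3,3)))
for c in blobs(m,100): print(cv2.contourArea(c),cv2.approxPolyDP(c,2.5,True).reshape(-1,2).tolist())
cv2.imwrite("pics/w8.png",cv2.convertScaleAbs(im,alpha=1.6))
E
```

```text
time: 14.18
tool_pos: [588.8, -217.2, 120.3]
tcp_rot: [180.0, -0.0, 179.3]
ft_force: [-0.0, 1.0, 0.1]
finger_gap: 85.2
grip_force: 0.0
time: 14.92
tool_pos: [588.9, -217.2, 120.6]
tcp_rot: [180.0, 0.0, 179.1]
ft_force: [0.8, -1.2, 0.5]
finger_gap: 59.8
grip_force: 0.0
[ 588.90272125 -217.20781692  120.61285459] (array([ 0.  ,  0.  , -0.22]), array([ 0.4, -2.1, 87.6]))
652.0 [[588, 274], [572, 265], [553, 268], [544, 284], [568, 284], [571, 281], [593, 284]]
662.0 [[389, 259], [387, 284], [390, 281], [391, 284], [398, 281], [399, 284], [426, 284], [423, 276], [410, 270], [403, 259]]
656.5 [[253, 260], [239, 259], [236, 267], [223, 273], [216, 284], [255, 284]]
580.0 [[0, 244], [0, 284], [25, 284], [4, 245]]
913.0 [[325, 170], [314, 170], [313, 173], [314, 238], [325, 236]]
4523.5 [[195, 166], [143, 205], [187, 254], [238, 220], [236, 213]]
2422.0 [[106, 35], [107, 56], [124, 71], [159, 73], [169, 66], [169, 48], [154, 34], [120, 25]]
1740.5 [[281, 10], [275, 25], [281, 34], [338, 63], [345, 49], [342, 42], [308, 19]]
4444.5 [[635, 0], [604, 0], [603, 8], [606, 9], [601, 15], [579, 153], [583, 159], [602, 158]]
2866.5 [[428, 24], [440, 42], [462, 45], [508, 30], [522, 17], [530, 0], [486, 0], [487, 13], [479, 30], [463, 19], [457, 0], [431, 0]]
```

View pics/w8.png

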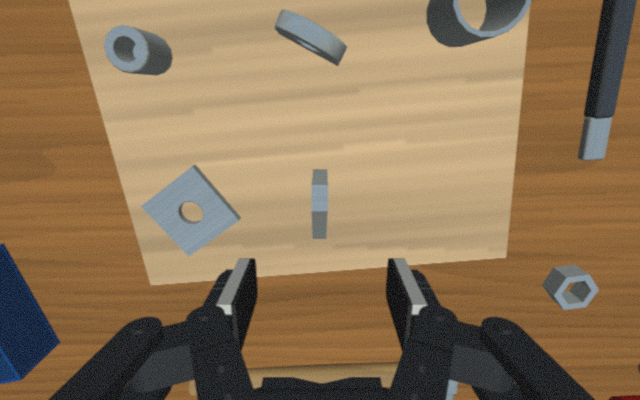

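The gusset shows at columns 312-327, with its flat top at rows 184-209 and the tall face above it. The head plate is clear at (190,211).

```bash
python3 - <<'E'
from h import *
w=np.load("w8.npy",allow_pickle=True).item()
g=w["pixels"].max(2).astype(int); print(g[165:245,319].tolist(), g[197,305:335].tolist(), g[228,305:335].tolist())
print(cast(w,[[312,184.5],[327,184.5],[312,209.5],[327,209.5]],62))
print(cast(w,[[319,238.5]],12),cast(w,[[319,238.5]],24))
E
```

```text
[126, 122, 124, 116, 92, 82, 77, 81, 76, 77, 78, 77, 77, 79, 80, 78, 80, 80, 77, 83, 100, 108, 103, 100, 102, 103, 103, 105, 105, 102, 103, 107, 103, 102, 103, 101, 103, 104, 103, 107, 106, 101, 105, 104, 102, 105, 85, 72, 67, 69, 69, 70, 71, 73, 65, 72, 69, 65, 72, 73, 71, 70, 71, 73, 67, 70, 72, 72, 69, 69, 70, 70, 71, 75, 104, 111, 113, 109, 116, 115] [116, 121, 119, 118, 118, 113, 103, 100, 101, 104, 102, 100, 101, 99, 103, 103, 105, 101, 99, 100, 99, 101, 99, 111, 117, 116, 114, 115, 118, 117] [109, 110, 104, 109, 107, 108, 102, 82, 68, 71, 70, 69, 71, 69, 73, 71, 67, 69, 72, 71, 72, 87, 102, 107, 108, 108, 106, 106, 105, 107]
[[ 572.22146664 -224.16924311   62.        ]
 [ 572.38680018 -213.48484949   62.        ]
 [ 591.16653031 -224.62581088   62.        ]
 [ 591.3363684  -213.67284187   62.        ]]
[[ 637.65706458 -220.619588     12.        ]] [[ 632.08826468 -220.4517343    24.        ]]
```

```bash
python3 steer.py '0 0 0 0.4 -1.9 45 50;0 0 0 0.4 -1.9 85 50;0 0 0 0.4 -1.9 98 50;0 0 0 0.4 -1.9 98 50;0 0 0 0.4 -1.9 98 50;0 0 0 0.4 -1.9 98 4;0 0 0 0.4 -1.9 98 4;0 0 0 0.4 -1.9 98 4' 40
python3 steer.py '0 0 0 0 0 0 4;0 0 0 0 0 0 4;0 0 0 0 0 0 4;0 0 0 0 0 0 4'
python3 -c "
from h import *
print(r.sense()['tool_pos'])"
```

```text
time: 15.98
tool_pos: [589.2, -219.4, 23.8]
tcp_rot: [-180.0, 0.1, 179.1]
ft_force: [-0.9, 0.8, 5.0]
finger_gap: 10.3
grip_force: 39.5
time: 16.48
tool_pos: [589.2, -219.5, 23.9]
tcp_rot: [-180.0, 0.1, 179.1]
ft_force: [-1.3, 0.2, 7.2]
finger_gap: 10.2
grip_force: 39.5
[ 589.17076883 -219.49102791   23.86658828]
```

```bash
python3 steer.py '0 0 0 0 0 -30 4;0 0 0 0 0 -90 4;0 0 10 12 50 -100 4;0 0 20 24 100 -100 4;0 0 30 36 150 -100 4;0 0 40 48 200 -100 4;0 0 50 60 250 -100 4;0 0 60 72 300 -100 4'
python3 -c "
from h import *
print(r.sense()['tool_pos'],go([492.7,190.1,124],23.5))"
```

```text
time: 17.48
tool_pos: [520.4, 83.5, 122.3]
tcp_rot: [-180.0, -0.0, 118.7]
ft_force: [0.3, 1.1, -0.6]
finger_gap: 10.1
grip_force: 39.4
[520.35683119  83.47305696 122.32055256] (array([-2.000e-02,  1.000e-02,  9.525e+01]), array([106.8,  27. ,  -1.7]))
```

```bash
python3 steer.py '0 0 10 40 10 0 4;0 0 20 80 20 0 4;0 0 30 106.8 27 0 4;0 0 40 106.8 27 0 4;0 0 50 106.8 27 0 4;0 0 60 106.8 27 0 4;0 0 70 106.8 27 0 4;0 0 80 106.8 27 0 4'
python3 steer.py '0 0 10 0 0 0 4;0 0 15.2 0 0 30 4;0 0 15.2 0 0 60 4;0 0 15.2 0 0 80 4;0 0 15.2 0 0 80 4;0 0 15.2 0 0 80 4;0 0 15.2 0 0 80 4;0 0 15.2 0 0 80 4'
python3 - <<'E'
from h import *
w=r.snapshot("wrist"); np.save("w9.npy",w,allow_pickle=True); im=w["pixels"]
print(r.sense()["tool_pos"],go([492.7,190.1,24],23.5))
cv2.imwrite("pics/w9.png",cv2.convertScaleAbs(im,alpha=1.6))
E
```

```text
time: 18.48
tool_pos: [492.5, 188.3, 122.2]
tcp_rot: [-180.0, 0.0, 38.8]
ft_force: [0.2, -0.7, -1.6]
finger_gap: 10.5
grip_force: 39.4
time: 19.48
tool_pos: [493.6, 188.6, 43.6]
tcp_rot: [180.0, -0.1, 23.9]
ft_force: [0.3, -0.1, -1.9]
finger_gap: 10.3
grip_force: 39.4
[493.49060805 188.55880162  43.40230505] (array([ 0.01, -0.08,  0.39]), array([-0.1, -1.7, 19.4]))
```

View pics/w9.png

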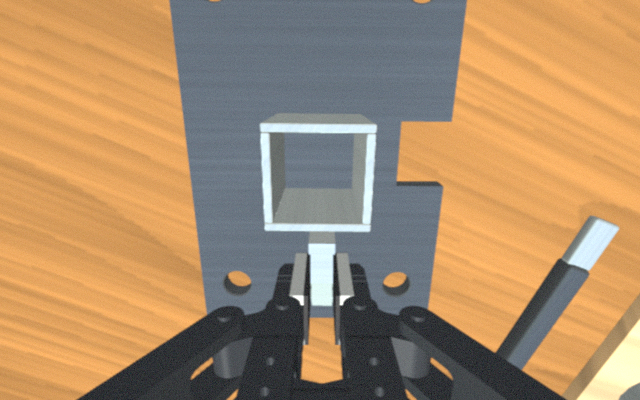

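The held gusset (columns 309-334, tall edge near row 246) lines up with the tube rim (near edge at row 231). I'll compute the gap from those.

```bash
python3 - <<'E'
from h import *
w=np.load("w9.npy",allow_pickle=True).item()
g=w["pixels"].max(2).astype(int); print(g[222:260,321].tolist(), g[252,300:345].tolist())
th=np.radians(23.5); u=np.array([np.cos(th),np.sin(th)]); v=np.array([-u[1],u[0]])
def uv(p,z): P=cast(w,p,z)[:,:2]-[533.1,207.7]; return np.c_[P@u,P@v].round(1)
print("tube",uv([[317,231.5],[263,180],[373.5,180],[318.5,123]],72)); print("gus",uv([[322,246],[309,254],[334.5,254]],62+19.5))
m=np.zeros_like(g,bool); m[115:240,255:385]=g[115:240,255:385]>115
c=max(blobs(m,80),key=cv2.contourArea);h=cv2.minAreaRect(cast(w,c.reshape(-1,2),72)[:,:2].astype(np.float32));print(h)
E
```

```text
[91, 107, 135, 162, 167, 169, 167, 166, 156, 121, 99, 95, 93, 90, 94, 94, 94, 96, 95, 91, 97, 127, 161, 174, 174, 168, 170, 166, 169, 168, 169, 164, 166, 169, 169, 170, 170, 167] [82, 77, 78, 73, 79, 78, 71, 85, 124, 161, 168, 168, 170, 164, 167, 169, 168, 165, 170, 168, 169, 169, 169, 165, 167, 165, 167, 166, 167, 164, 169, 166, 169, 166, 152, 115, 79, 73, 78, 83, 77, 78, 77, 77, 77]
tube [[-25.6  -0.3]
 [ -1.   23.7]
 [ -0.6 -25.3]
 [ 24.   -0.8]]
gus [[-28.5  -2.7]
 [-32.5   3.1]
 [-32.4  -8.3]]
((532.5645751953125, 207.01333618164062), (49.33728790283203, 49.466670989990234), 23.250530242919922)
```

```bash
python3 steer.py '0 0 0.4 -0.6 -1.8 8 4;0 0 0.4 -0.6 -1.8 14 4;0 0 0.4 -0.6 -1.8 17 4;0 0 0.4 -0.6 -1.8 18 4;0 0 0.4 -0.6 -1.8 18.5 4;0 0 0.4 -0.6 -1.8 19 4;0 0 0.4 -0.6 -1.8 19 4;0 0 0.4 -0.6 -1.8 19 4'
```

```text
time: 20.52
tool_pos: [492.0, 189.9, 23.9]
tcp_rot: [180.0, -0.0, 23.5]
ft_force: [0.9, 0.5, -0.3]
finger_gap: 10.0
grip_force: 39.6
```

```bash
python3 steer.py '0 0 0 0 0 0.5 4;0 0 0 0 0 1 4;0 0 0 0 0 1 4'
```

```text
time: 20.9
tool_pos: [492.3, 190.0, 23.8]
tcp_rot: [180.0, -0.1, 23.5]
ft_force: [-3.0, -0.8, 8.6]
finger_gap: 10.1
grip_force: 40.6
```

```bash
python3 steer.py '0 0 0 0 0 0 45;0 0 0 0 0 0 45;0 0 0 0 0 0 45;0 0 0 0 0 -30 45;0 0 0 0 0 -80 45;0 0 0 0 0 -125 45;0 0 0 0 0 -125 45'
python3 - <<'E'
from h import *
w=r.snapshot("wrist"); np.save("w10.npy",w,allow_pickle=True)
print(r.sense()["tool_pos"],go([472.1,-224.7,135],60.3))
E
```

```text
time: 21.78
tool_pos: [494.7, 190.7, 152.5]
tcp_rot: [179.9, -0.5, 23.5]
ft_force: [0.7, 0.9, 0.3]
finger_gap: 44.9
grip_force: 0.0
[493.20919407 190.27278097 149.76382855] (array([  0.11,  -0.23, -36.81]), array([-184.8,  372.2,   14.2]))
```

```bash
python3 steer.py '0 0 -5 -25 50 0 60;0 0 -10 -50 100 0 60;0 0 -15 -75 150 0 60;0 0 -20 -100 200 0 60;0 0 -26 -125 250 0 60;0 0 -32 -150 300 0 60;0 0 -36.8 -170 345 7 60;0 0 -36.8 -184.8 372.2 14 60'
python3 steer.py '0 0 0 0 0 0 60;0 0 0 0 0 0 60;0 0 0 0 0 0 60;0 0 0 0 0 0 60;0 0 0 0 0 0 60;0 0 0 0 0 0 60;0 0 0 0 0 0 60'
python3 - <<'E'
from h import *
w=r.snapshot("wrist"); np.save("w11.npy",w,allow_pickle=True); im=w["pixels"]
print(r.sense()["tool_pos"],go([472.1,-224.7,24],60.3))
a=cv2.convertScaleAbs(im,alpha=1.6)
b=cv2.convertScaleAbs(np.load("w10.npy",allow_pickle=True).item()["pixels"],alpha=1.6)
cv2.imwrite("pics/w11.png",np.vstack([cv2.resize(b[:300,150:510],(720,600))[:290*2:1],])[:600])
cv2.imwrite("pics/w11.png",np.hstack([cv2.resize(b[0:330,150:450],None,fx=1.3,fy=1.3),cv2.resize(a[100:350,220:420],(390,429))]))
E
```

```text
time: 22.82
tool_pos: [469.1, -227.0, 131.5]
tcp_rot: [-179.9, 0.0, 60.3]
ft_force: [-0.0, 0.0, -0.2]
finger_gap: 59.9
grip_force: 0.0
time: 23.7
tool_pos: [470.5, -225.1, 133.7]
tcp_rot: [180.0, -0.0, 60.3]
ft_force: [-0.3, 0.1, -0.5]
finger_gap: 60.3
grip_force: 0.0
[ 470.52673613 -225.16193972  133.63754103] (array([ 0.  , -0.  , -0.01]), array([  1.2,   1.1, 109.6]))
```

View pics/w11.png

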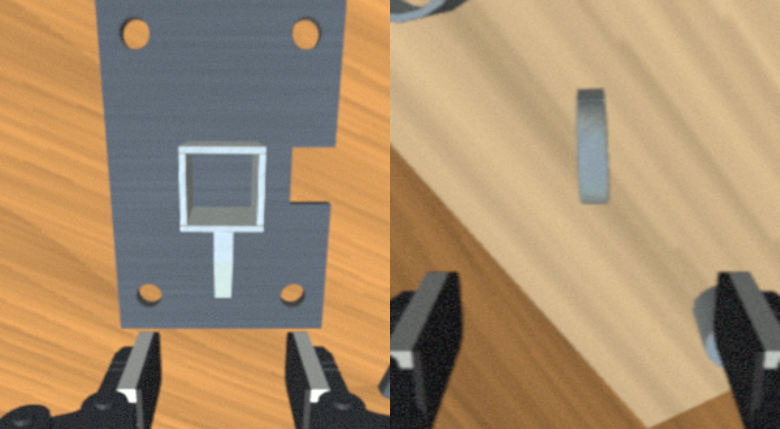

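The gusset sits tight to the tube's left side, in line with its middle. The lug lies between the fingers, at about columns 316-332 and rows 152-219.

```bash
python3 - <<'E'
from h import *
w=np.load("w11.npy",allow_pickle=True).item(); im=w["pixels"].astype(int)
d=im[...,0]-im[...,2]; 
for c in blobs((d>-8)[140:230,300:350],100): q=c.reshape(-1,2)+[300,140]; print(q.min(0),q.max(0)); print([(int(y),int(q[q[:,1]==y,0].min()),int(q[q[:,1]==y,0].max())) for y in range(q[:,1].min(),q[:,1].max()+1,4)])
th=np.radians(60.3); u=np.array([np.cos(th),np.sin(th)]); v=np.array([-u[1],u[0]]); t=r.sense()["tool_pos"][:2]
def uv(p,z): P=cast(w,p,z)[:,:2]-t; return np.c_[P@u,P@v].round(1)
y0=q[:,1].min();y1=q[:,1].max()
print("far foot",uv([[322,y0]],12),"far z42",uv([[322,y0]],42),"near",uv([[324,y1+1]],42),uv([[324,y1+1]],55))
print(uv([[315.5,185],[331,185]],67),w["pose"][:3,3])
E
```

```text
[316 152] [331 217]
[(152, 322, 326), (156, 316, 328), (160, 316, 329), (164, 316, 329), (168, 316, 329), (172, 316, 329), (176, 316, 330), (180, 316, 330), (184, 316, 330), (188, 316, 330), (192, 316, 331), (196, 317, 331), (200, 317, 331), (204, 317, 331), (208, 317, 331), (212, 318, 331), (216, 318, 330)]
far foot [[27.9 -1.1]] far z42 [[33.4 -1. ]] near [[-22.4  -2.8]] [[-17.3  -2.7]]
[[13.5  3.8]
 [13.5 -7.6]] [ 511.38914645 -154.28852901  307.64685589]
```

```bash
python3 steer.py '0 0 0 2.5 1.6 40 50;0 0 0 2.5 1.6 80 50;0 0 0 2.5 1.6 110 50;0 0 0 2.5 1.6 110 50;0 0 0 2.5 1.6 110 50;0 0 0 2.5 1.6 110 4;0 0 0 2.5 1.6 110 4;0 0 0 2.5 1.6 110 4' 40
python3 steer.py '0 0 0 0 0 0 4;0 0 0 0 0 0 4;0 0 0 0 0 0 4;0 0 0 0 0 0 4'
python3 -c "
from h import *
print(r.sense()['tool_pos'])"
```

```text
time: 24.75
tool_pos: [474.1, -224.3, 25.0]
tcp_rot: [179.9, -0.0, 60.3]
ft_force: [-0.5, 1.5, 5.9]
finger_gap: 10.6
grip_force: 39.6
time: 25.25
tool_pos: [474.2, -224.3, 25.0]
tcp_rot: [179.9, -0.0, 60.3]
ft_force: [-0.3, 0.7, 6.6]
finger_gap: 10.8
grip_force: 39.6
[ 474.15520054 -224.31278288   25.04469742]
```

```bash
python3 -c "
from h import *
print(go([580.8,228.4,125],23.5))"
```

```text
(array([ 0.13, -0.05, 36.79]), array([ 446.1, -131.5, -100.2]))
```

```bash
python3 steer.py '0 0 0 0 0 -40 4;0 0 0 0 0 -90 4;0 0 6 57 -17 -100 4;0 0 12 114 -34 -100 4;0 0 18 171 -51 -100 4;0 0 24 228 -67 -100 4;0 0 30 285 -84 -100 4;0 0 36.8 342 -100 -100 4'
python3 -c "
from h import *
print(go([580.8,228.4,45],23.5))"
```

```text
time: 26.25
tool_pos: [555.9, 124.7, 123.7]
tcp_rot: [180.0, -0.0, 23.3]
ft_force: [1.1, -1.7, -1.1]
finger_gap: 10.6
grip_force: 39.4
(array([ 0.01, -0.01, -0.22]), array([ 63.8, -85.4,  78.7]))
```

```bash
python3 steer.py '0 0 0 32 -43 0 4;0 0 0 63.8 -85.4 0 4;0 0 0 63.8 -85.4 20 4;0 0 0 63.8 -85.4 60 4;0 0 0 63.8 -85.4 76 4;0 0 0 63.8 -85.4 76 4;0 0 0 63.8 -85.4 76 4'
python3 steer.py '0 0 0 0 0 0 4;0 0 0 0 0 0 4;0 0 0 0 0 0 4;0 0 0 0 0 0 4'
python3 - <<'E'
from h import *
w=r.snapshot("wrist"); np.save("w12.npy",w,allow_pickle=True); im=w["pixels"]
print(r.sense()["tool_pos"],go([580.8,228.4,25],23.5))
s=r.snapshot("side"); t=r.snapshot("top")
a=cv2.convertScaleAbs(im[100:400,180:460],alpha=1.6)
cv2.imwrite("pics/w12.png",np.hstack([cv2.resize(a,(400,429)),cv2.resize(s["pixels"][190:330,190:330],(400,429),interpolation=cv2.INTER_CUBIC)]))
E
```

```text
time: 27.12
tool_pos: [581.3, 226.4, 49.2]
tcp_rot: [180.0, -0.1, 23.5]
ft_force: [-0.2, -0.3, -1.0]
finger_gap: 10.3
grip_force: 39.5
time: 27.62
tool_pos: [580.3, 226.6, 47.8]
tcp_rot: [180.0, -0.0, 23.5]
ft_force: [-0.1, 0.8, -1.0]
finger_gap: 10.6
grip_force: 39.5
[580.24743391 226.58830641  47.671467  ] (array([-0.  , -0.  , -0.01]), array([ 1.2, -1.4, 22.7]))
```

View pics/w12.png

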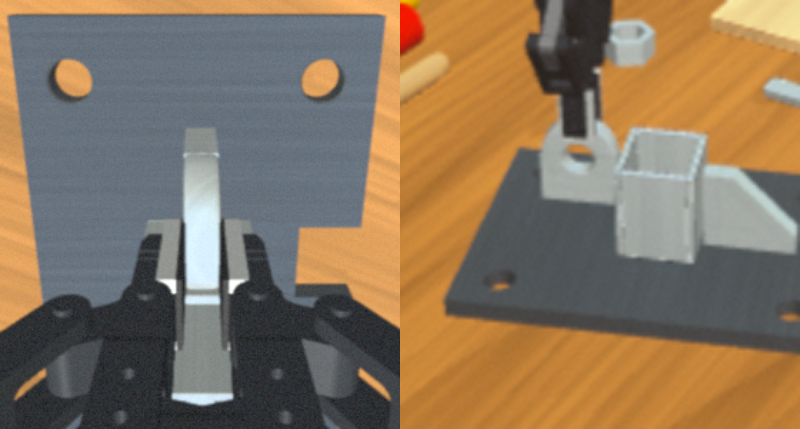

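The held lug shows its far foot edge at about pixel (320,189). The side view shows it upright and in line with the tube and gusset.

```bash
python3 - <<'E'
from h import *
w=np.load("w12.npy",allow_pickle=True).item(); g=w["pixels"].max(2).astype(int); print(g[183:215,321].tolist())
th=np.radians(23.5); u=np.array([np.cos(th),np.sin(th)]); v=np.array([-u[1],u[0]]); t=np.array([580.25,226.6])
def uv(p,z): P=cast(w,p,z)[:,:2]-t; return np.c_[P@u,P@v].round(1)
# foot underside z = tool z at hand 47.7-25+12
print(uv([[321,189.5],[321,190.5]],34.7),"knee",uv([[321,207.5]],34.7+30))
E
```

```text
[73, 78, 80, 76, 81, 82, 85, 88, 89, 88, 92, 89, 86, 89, 89, 92, 91, 92, 88, 89, 93, 89, 89, 98, 112, 97, 92, 101, 102, 105, 106, 108]
[[26.4 -0.6]
 [25.7 -0.6]] knee [[26.1 -0.6]]
```

```bash
python3 steer.py '0 0 0 0.3 -1.4 10 4;0 0 0 0.3 -1.4 16 4;0 0 0 0.3 -1.4 20 4;0 0 0 0.3 -1.4 21.5 4;0 0 0 0.3 -1.4 22 4;0 0 0 0.3 -1.4 22.5 4;0 0 0 0.3 -1.4 22.5 4;0 0 0 0.3 -1.4 22.5 4'
```

```text
time: 28.78
tool_pos: [580.1, 228.0, 25.3]
tcp_rot: [180.0, -0.0, 23.5]
ft_force: [0.1, 0.0, -2.3]
finger_gap: 10.6
grip_force: 39.5
```

```bash
python3 steer.py '0 0 0 0 0 0.5 4;0 0 0 0 0 1 4;0 0 0 0 0 1 4'
```

```text
time: 29.15
tool_pos: [580.3, 228.1, 25.1]
tcp_rot: [180.0, -0.0, 23.5]
ft_force: [-3.1, -0.3, 5.9]
finger_gap: 10.6
grip_force: 40.3
```

```bash
python3 steer.py '0 0 0 0 0 0 45;0 0 0 0 0 0 45;0 0 0 0 0 0 45;0 0 0 0 0 -30 45;0 0 0 -20 0 -80 60;0 0 0 -40 0 -125 60;0 0 0 -40 0 -160 60;0 0 0 -40 0 -160 60'
python3 steer.py '0 0 0 0 0 0 60;0 0 0 0 0 0 60;0 0 0 0 0 0 60;0 0 0 0 0 0 60'
python3 - <<'E'
from plate import *
w=r.snapshot("wrist"); np.save("w13.npy",w,allow_pickle=True)
cv2.imwrite("pics/w13.png",cv2.convertScaleAbs(w["pixels"][:,120:520],alpha=1.6))
print(r.sense()["tool_pos"],go([481.9,-344.7,120],113.5)); plate(w)
E
```

```text
time: 30.15
tool_pos: [545.6, 212.7, 188.6]
tcp_rot: [179.9, -0.4, 23.5]
ft_force: [1.6, -0.4, -0.4]
finger_gap: 60.4
grip_force: 0.0
time: 30.65
tool_pos: [543.0, 211.9, 183.3]
tcp_rot: [-180.0, 0.1, 23.5]
ft_force: [-0.3, -0.7, 0.8]
finger_gap: 60.1
grip_force: 0.0
[543.10175592 211.96625357 183.57182683] (array([-4.000e-02,  3.000e-02, -9.001e+01]), array([-277.9,  486.2,   63.7]))Traceback (most recent call last):
  File "<stdin>", line 4, in <module>
  File "plate.py", line 12, in plate
    vx,vy,x0,y0=cv2.fitLine(W[k].astype(np.float32),cv2.DIST_HUBER,0,.01,.01).ravel(); L.append((vx,vy,x0,y0))
                ~~~~~~~~~~~^^^^^^^^^^^^^^^^^^^^^^^^^^^^^^^^^^^^^^^^^^^^^^^^^^
cv2.error: OpenCV(4.12.0) /io/opencv/modules/imgproc/src/linefit.cpp:50: error: (-215:Assertion failed) count > 0 in function 'fitLine2D_wods'
```

View pics/w13.png

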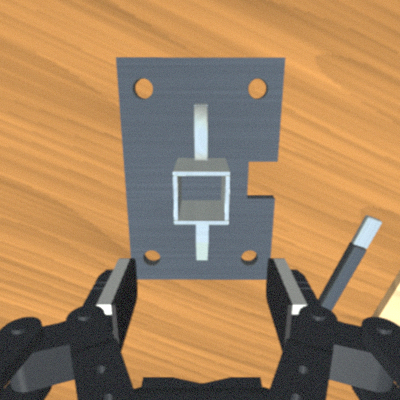

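Gusset, tube and lug stand in line at column ~322, rows 105-260 of the picture. By my count I've now viewed 15 pictures, one over the limit of 14, so I'll view no more and work from measured numbers only.

```bash
python3 steer.py '0 0 -10 -30 52 0 60;0 0 -20 -60 104 0 60;0 0 -30 -90 156 0 60;0 0 -40 -120 208 0 60;0 0 -50 -150 260 0 60;0 0 -60 -180 312 0 60;0 0 -70 -210 364 0 60;0 0 -80 -240 416 0 60'
python3 -c "
from h import *
print(go([481.9,-344.7,130],113.5))"
```

```text
time: 31.7
tool_pos: [491.4, -246.0, 184.3]
tcp_rot: [180.0, 0.0, 101.7]
ft_force: [1.5, -0.3, 0.4]
finger_gap: 60.0
grip_force: 0.0
(array([  0.03,   0.02, -11.78]), array([-94.7, -29.4,  54.3]))
```

```bash
python3 steer.py '0 0 -6 -47 -15 0 60;0 0 -11.8 -94.7 -29.4 20 60;0 0 -11.8 -94.7 -29.4 54 60;0 0 -11.8 -94.7 -29.4 54 60;0 0 -11.8 -94.7 -29.4 54 60;0 0 -11.8 -94.7 -29.4 54 60;0 0 -11.8 -94.7 -29.4 54 60;0 0 -11.8 -94.7 -29.4 54 60'
python3 steer.py '0 0 0 0 0 0 60;0 0 0 0 0 0 60'
python3 - <<'E'
from h import *
w=r.snapshot("wrist"); np.save("w14.npy",w,allow_pickle=True); im=w["pixels"].astype(int)
print(r.sense()["tool_pos"],go([481.9,-344.7,24],113.5))
p=proj(w,[[481.9,-344.7,52]])[0]; print(p); u0,v0=p.round().astype(int)
g=w["pixels"].max(2); win=g[v0-35:v0+35,u0-35:u0+35]; 
cs,_=cv2.findContours((win>88).astype(np.uint8)*0+((im[...,0]-im[...,2])[v0-35:v0+35,u0-35:u0+35]>-8).astype(np.uint8),cv2.RETR_EXTERNAL,cv2.CHAIN_APPROX_NONE)
for c in cs:
    if cv2.contourArea(c)>100: print("boss sil",cv2.boundingRect(c),[u0-35,v0-35])
print(win[:,35].tolist()); print(win[35].tolist())
E
```

```text
time: 32.7
tool_pos: [482.0, -342.8, 130.9]
tcp_rot: [180.0, 0.1, 113.2]
ft_force: [0.1, -0.6, 0.4]
finger_gap: 59.6
grip_force: 0.0
time: 32.95
tool_pos: [481.5, -342.8, 130.1]
tcp_rot: [-180.0, -0.0, 113.2]
ft_force: [-0.7, -0.2, 0.5]
finger_gap: 60.0
grip_force: 0.0
[ 481.56023509 -342.83454293  130.09160022] (array([-0.  , -0.  , -0.31]), array([ -1.9,  -0.4, 106.1]))
[320.8523804  199.70122822]
boss sil (15, 6, 36, 45) [np.int64(286), np.int64(165)]
[125, 124, 126, 129, 122, 98, 76, 68, 67, 70, 66, 69, 68, 71, 66, 69, 83, 98, 106, 114, 112, 114, 113, 114, 112, 106, 113, 113, 113, 113, 114, 112, 111, 110, 95, 80, 75, 76, 75, 76, 78, 76, 74, 84, 98, 109, 110, 111, 111, 112, 102, 112, 132, 135, 136, 136, 140, 138, 136, 136, 137, 136, 136, 136, 135, 133, 137, 135, 135, 133]
[134, 132, 135, 135, 135, 132, 136, 131, 131, 128, 126, 123, 125, 122, 117, 106, 111, 115, 108, 113, 114, 110, 100, 78, 59, 55, 58, 60, 59, 59, 66, 66, 74, 77, 81, 80, 77, 78, 81, 81, 83, 81, 82, 92, 103, 110, 113, 110, 112, 101, 98, 101, 123, 133, 132, 134, 134, 136, 137, 137, 139, 137, 138, 136, 139, 139, 140, 137, 134, 131]
```

```bash
python3 steer.py '0 0 0 -1 -1.8 45 60;0 0 0 -1 -1.8 90 60;0 0 0 -1 -1.8 106 60;0 0 0 -1 -1.8 106 60;0 0 0 -1 -1.8 106 60;0 0 0 -1 -1.8 106 20;0 0 0 -1 -1.8 106 20;0 0 0 -1 -1.8 106 20' 40
python3 steer.py '0 0 0 0 0 0 20;0 0 0 0 0 0 20;0 0 0 0 0 0 20;0 0 0 0 0 0 20'
python3 -c "
from h import *
print(r.sense()['tool_pos'],go([511.6,256,124],113.5))"
```

```text
time: 34.0
tool_pos: [480.6, -344.7, 24.7]
tcp_rot: [180.0, 0.0, 113.2]
ft_force: [-0.4, 0.1, -0.8]
finger_gap: 20.2
grip_force: 0.0
time: 34.5
tool_pos: [480.3, -344.4, 24.0]
tcp_rot: [-180.0, -0.0, 113.2]
ft_force: [0.1, -0.1, 0.0]
finger_gap: 20.0
grip_force: 0.0
[ 480.27407121 -344.42967286   24.04036098] (array([-0.01, -0.01, -0.31]), array([539.6, 265.2, -99.9]))
```

```bash
python3 - <<'E'
from h import *
for n in ("wrist","top","side"):
    s=r.snapshot(n); im=s["pixels"].astype(int); d=im[...,0]-im[...,2]
    p=proj(s,[[481,-344,12],[481,-344,52],list(r.sense()["tool_pos"])]).round().astype(int); print(n,p.tolist())
    cv2.imwrite(f"pics/m_{n}.png",s["pixels"])
    thr={"wrist":-8,"top":-20,"side":-20}[n]
    m=(d>thr); u0,v0=p[0]; H=70 if n!="wrist" else 160
    y0,x0=max(0,v0-H),max(0,u0-H); sub=cv2.resize(m[y0:v0+H,x0:u0+H].astype(np.uint8),None,fx=.5 if n!="wrist" else .25,fy=.25 if n!="wrist" else .125,interpolation=cv2.INTER_AREA)
    for row in sub: print("".join(".#"[int(k)] for k in row))
E
```

```text
wrist [[323, 231], [323, 265], [322, 240]]
................................................................................
................................................................................
................................................................................
................................................................................
................................................................................
................................................................................
................................................................................
................................................................................
................................................................................
................................................................................
................................................................................
................................................................................
................................................................................
....
[... 6535 characters left out ...]
.........#########...........................................
..................#########...........................................
..................#########...........................................
......................................................................
......................................................................
......................................................................
#.....................................................................
########..............................................................
...#############......................................................
..........########....................................................
```

```bash
python3 - <<'E'
import cv2,numpy as np
im=cv2.imread("pics/m_wrist.png"); g=im.max(2); b=(im[...,0].astype(int)-im[...,2])
for y in range(196,330,4):
    print(y,"".join(("%X"%min(15,int(g[y:y+4,x:x+2].mean())//12)) if b[y:y+4,x:x+2].mean()>-8 else "." for x in range(262,386,2)))
E
```

```text
196 ..............................................................
200 ..............................................................
204 ..............................................................
208 ..............................................................
212 .........................665555555............................
216 .....................76665555555554444........................
220 ....................66666555555554444444......................
224 ...................6666665555555554444444.....................
228 ..................66666655555555544444444.....................
232 ..................666666655555555444444444....................
236 .................6666666666666676655444444....................
240 .................66667788888888888877654444...................
244 .................67888888888888888888886544...................
248 ................678888888888888888888888765...................
252 ...............65347888876788888877888886345..................
256 ............555542278875444556666666788851255555..............
260 ...........5555541268744
[... 477 characters left out ...]
.........111145555553112111...
292 1211112565566521112......................1111366666542111112..
296 2111112245799832112......................2122599975322222111..
300 121212112224994211.......................212259831111121112111
304 222222111112443221........................12234312212222222211
308 222221211111122211........................12321122221122222111
312 21211111121211232.........................12221112111111111221
316 11112112122211222.........................22221112221121221111
320 11111111121211222.........................22222122121211121111
324 12121121112111222..........................2222112111111211211
328 11122111211111222..........................2222111121211111112
```

The boss stands between the pads, centred near (320,264), but the fingers stopped at my 20 mm command with no grip force. I'll close them further.

```bash
python3 steer.py '0 0 0 0 0 0 10;0 0 0 0 0 0 10;0 0 0 0 0 0 10;0 0 0 0 0 0 10;0 0 0 0 0 0 10' 40
python3 - <<'E'
from h import *
im=r.snapshot("wrist")["pixels"]; print(r.sense()["tool_pos"])
g=im.max(2); b=(im[...,0].astype(int)-im[...,2])
for y in range(204,300,6):
    print(y,"".join(("%X"%min(15,int(g[y:y+4,x:x+2].mean())//12)) if b[y:y+4,x:x+2].mean()>-8 else "." for x in range(262,386,2)))
E
```

```text
time: 35.28
tool_pos: [480.3, -344.5, 24.1]
tcp_rot: [180.0, 0.0, 113.2]
ft_force: [-0.6, -0.6, 0.4]
finger_gap: 10.1
grip_force: 0.0
[ 480.31767973 -344.49563728   24.12792528]
204 ..............................................................
210 ...............................6..............................
216 .....................76665555555544444........................
222 ...................666666555555544444444......................
228 ..................66666665555555544444444.....................
234 ..................666666565655555544444444....................
240 .................66667788888888888877654444...................
246 .................67888888888888888888887654...................
252 ................7666665356788888877535666555..................
258 ................7555553124445555566314555556..................
264 ...........2222255555521244455556663135555542222..............
270 .........212111355555521244555555653125555553122112...........
276 ........2222212555555411466555666773124555554212221...........
282 ........12212235555553114888888888731145555552111121..........
288 .......11121124555555211............11355555542222112.........
294 ......211111224577886221............223788765412112213........
```

The data agree that at this narrow opening the fingertips really sit about 25 mm above the reported TCP, i.e. just over the boss's top. The side view of the lug grasp showed the same. I'll open, then go lower in checked steps.

```bash
python3 steer.py '0 0 0 0 0 -5 60;0 0 0 0 0 -5 60;0 0 0 0 0 -5 60;0 0 0 0 0 -5 60;0 0 0 0 0 3 60;0 0 0 0 0 6 60;0 0 0 0 0 8 60;0 0 0 0 0 8 60' 40
python3 steer.py '0 0 0 0 0 3 60;0 0 0 0 0 6 60;0 0 0 0 0 6 60;0 0 0 0 0 6 60'
python3 steer.py '0 0 0 0 0 3 60;0 0 0 0 0 6 60;0 0 0 0 0 6 60;0 0 0 0 0 6 60'
python3 steer.py '0 0 0 0 0 0 20;0 0 0 0 0 0 20;0 0 0 0 0 0 20;0 0 0 0 0 0 20'
```

```text
time: 36.33
tool_pos: [480.2, -344.3, 15.8]
tcp_rot: [-180.0, -0.0, 113.2]
ft_force: [-0.7, -1.2, 0.4]
finger_gap: 60.7
grip_force: 0.0
time: 36.83
tool_pos: [480.3, -344.5, 10.1]
tcp_rot: [-180.0, -0.0, 113.2]
ft_force: [0.5, 0.2, 0.4]
finger_gap: 59.9
grip_force: 0.0
time: 37.33
tool_pos: [480.3, -344.4, 4.1]
tcp_rot: [-180.0, -0.0, 113.2]
ft_force: [-0.2, 0.3, 0.1]
finger_gap: 60.1
grip_force: 0.0
time: 37.83
tool_pos: [480.6, -344.8, 4.6]
tcp_rot: [180.0, 0.0, 113.2]
ft_force: [-0.9, 0.1, 3.7]
finger_gap: 26.9
grip_force: 39.8
```

```bash
python3 steer.py '0 0 0 0 0 0 45;0 0 0 0 0 0 45;0 0 0 0 0 -8 45;0 0 0 0 0 -8 45;0 0 0 0 0 -8 20;0 0 0 0 0 -8 20;0 0 0 0 0 -8 20;0 0 0 0 0 -8 20' 50
python3 steer.py '0 0 0 0 0 0 20;0 0 0 0 0 0 20;0 0 0 0 0 0 20'
python3 -c "
from h import *
print(r.sense()['tool_pos'],go([512.3,256.1,112],113.5))"
```

```text
time: 38.83
tool_pos: [480.6, -344.7, 12.8]
tcp_rot: [180.0, 0.0, 113.2]
ft_force: [-0.8, 0.8, 5.8]
finger_gap: 24.9
grip_force: 48.8
time: 39.2
tool_pos: [480.6, -344.7, 12.8]
tcp_rot: [180.0, 0.0, 113.2]
ft_force: [-1.6, 0.9, 5.7]
finger_gap: 25.0
grip_force: 48.8
[ 480.62627569 -344.72222391   12.8096217 ] (array([ 0.02,  0.04, -0.31]), array([539.7, 265.8, -99.5]))
```

```bash
python3 steer.py '0 0 0 0 0 -40 20;0 0 0 0 0 -90 20;0 0 0 54 27 -100 20;0 0 0 108 53 -100 20;0 0 0 162 80 -100 20;0 0 0 216 106 -100 20;0 0 0 270 133 -100 20;0 0 0 324 160 -100 20'
python3 -c "
from h import *
print(go([512.3,256.1,112],113.5))"
```

```text
time: 40.2
tool_pos: [499.3, 18.2, 111.9]
tcp_rot: [-180.0, -0.0, 113.2]
ft_force: [1.6, -0.1, -1.3]
finger_gap: 24.7
grip_force: 49.3
(array([-0.  , -0.  , -0.33]), array([ 2.136e+02,  1.055e+02, -1.000e-01]))
```

```bash
python3 steer.py '0 0 0 54 27 0 20;0 0 0 108 53 0 20;0 0 0 162 80 0 20;0 0 -0.3 213.6 105.5 0 20;0 0 -0.3 213.6 105.5 0 20;0 0 -0.3 213.6 105.5 40 20;0 0 -0.3 213.6 105.5 80 20;0 0 -0.3 213.6 105.5 80 20'
python3 steer.py '0 0 0 0 0 0 20;0 0 0 0 0 0 20;0 0 0 0 0 0 20;0 0 0 0 0 0 20;0 0 0 0 0 0 20;0 0 0 0 0 0 20'
python3 - <<'E'
from h import *
print(r.sense()["tool_pos"],go([512.3,256.1,13],113.5))
w=r.snapshot("wrist"); np.save("w15.npy",w,allow_pickle=True); im=w["pixels"]
t=r.sense()["tool_pos"]; print(proj(w,[[t[0],t[1],t[2]+39.5]]))
g=im.max(2)
for y in range(200,320,5): print(y,"".join("%X"%min(15,int(g[y:y+5,x:x+3].mean())//12) for x in range(240,402,3)))
E
```

```text
time: 41.2
tool_pos: [508.9, 252.0, 27.9]
tcp_rot: [-179.5, -0.0, 113.5]
ft_force: [0.1, -0.3, -1.6]
finger_gap: 24.3
grip_force: 49.4
time: 41.95
tool_pos: [512.7, 254.2, 32.1]
tcp_rot: [-180.0, -0.0, 113.5]
ft_force: [0.8, -0.0, -1.3]
finger_gap: 24.4
grip_force: 49.4
[512.6503761  254.21406732  32.13360128] (array([-0.01, -0.  , -0.01]), array([ 1.9,  0.4, 19.1]))
[[321.60194974 277.42552443]]
200 666666666666666766767666766666666666666666666666666666
205 666666666666666766667666766666666666666666666666666666
210 666666666666666766667666766666666666666666666666666666
215 666666666666666666767667777777666666666666666666666666
220 666666666666666666767789999888776666666666666666666666
225 666666666666666666778A99999888777766666666666666666666
230 66666666666666666679AA99998887777766666666666666666666
235 66666666666666666679AA99998887777776666666666666666666
240 6666666666666666668AA999998887777776666666666666666666
245 6666666666666666669AA99AAAA9A9877776666666666666666666
250 6666666666666777758AABCDDDDDDDCBA876567776666666666666
255 6666666666666899827CDDDDDDDDDDDDDCA7359997666666666666
260 666666666655799963BDDDDDDDDDDDDEDDDB538998665666666666
265 666666664323899942BDDDC878AAAAACDDDD627999533356666666
270 666666643325999832BDDC77778899AABDDD625999733335666666
275 666666533337999622BDDA67778899A99DDD623899953334666666
280 666666433348999422ADDB77778899A9BDDD522799973333566666
285 6666652333699983229DDDB8778899ABDDDC422699983233367777
290 8888833333899972226CDDDDCBAABCDDDDC8322489996223368888
295 88885333237ADE942268ACDDDDDDDDDDCA983235CEC85333337888
300 8853333333335EA422788899ABBBBAA888884236EA333333333478
305 853233443333345422888888888888888888523453333444333339
310 433333333333323423888898888888888888623433233333332334
315 233333333233323425888888888888888888733433333332333333
```

```bash
python3 steer.py '0 0 0 0.8 0.4 8 20;0 0 0 0.8 0.4 13 20;0 0 0 0.8 0.4 17 20;0 0 0 0.8 0.4 18 20;0 0 0 0.8 0.4 18.5 20;0 0 0 0.8 0.4 18.5 20;0 0 0 0.8 0.4 18.5 20'
```

```text
time: 42.88
tool_pos: [512.9, 255.2, 13.9]
tcp_rot: [180.0, -0.0, 113.5]
ft_force: [-0.1, 0.4, -0.9]
finger_gap: 24.7
grip_force: 49.4
```

```bash
python3 steer.py '0 0 0 0 0 0.5 20;0 0 0 0 0 1 20;0 0 0 0 0 1 20'
```

```text
time: 43.25
tool_pos: [512.9, 255.2, 12.9]
tcp_rot: [180.0, -0.0, 113.5]
ft_force: [-1.0, -0.9, 0.6]
finger_gap: 24.8
grip_force: 49.8
```

```bash
python3 steer.py '0 0 0 0 0 0.4 20;0 0 0 0 0 0.8 20;0 0 0 0 0 0.8 20'
python3 steer.py '0 0 0 0 0 0 45;0 0 0 0 0 0 45;0 0 0 0 0 0 45;0 0 0 0 0 -30 45;0 0 0 0 0 -80 45;0 0 0 0 0 -130 60;0 0 0 0 0 -160 85;0 0 0 0 0 -160 85'
python3 -c "
from h import *
print(go([608.5,-331.6,175],34.8))"
```

```text
time: 43.62
tool_pos: [513.0, 255.3, 12.8]
tcp_rot: [180.0, 0.0, 113.5]
ft_force: [-4.0, -1.7, 8.8]
finger_gap: 24.6
grip_force: 50.7
time: 44.62
tool_pos: [514.9, 255.9, 175.5]
tcp_rot: [179.6, 0.0, 113.5]
ft_force: [-0.2, -0.1, -0.1]
finger_gap: 85.2
grip_force: 0.0
(array([ 0.32, -0.24, 78.69]), array([-5.762e+02, -1.483e+02, -2.000e-01]))
```

```bash
python3 steer.py '0 0 10 -58 -15 0 85;0 0 20 -116 -30 0 85;0 0 30 -174 -45 0 85;0 0 40 -232 -60 0 85;0 0 50 -290 -75 0 85;0 0 60 -348 -90 0 85;0 0 70 -406 -105 0 85;0 0 78.7 -464 -119 0 85'
python3 -c "
from h import *
print(go([608.5,-331.6,130],34.8))"
```

```text
time: 45.62
tool_pos: [587.8, -219.5, 169.9]
tcp_rot: [-179.9, 0.1, 34.5]
ft_force: [0.1, 1.6, 0.1]
finger_gap: 85.0
grip_force: 0.0
(array([-0.12,  0.06, -0.33]), array([-46.3, 104.2,  39.7]))
```

```bash
python3 steer.py '0 0 -0.3 -23 52 0 85;0 0 -0.3 -46.3 104.2 10 85;0 0 -0.3 -46.3 104.2 40 85;0 0 -0.3 -46.3 104.2 40 85;0 0 -0.3 -46.3 104.2 40 85;0 0 -0.3 -46.3 104.2 40 85;0 0 -0.3 -46.3 104.2 40 85;0 0 -0.3 -46.3 104.2 40 85'
python3 steer.py '0 0 0 0 0 0 85;0 0 0 0 0 0 85;0 0 0 0 0 0 85'
python3 - <<'E'
from h import *
w=r.snapshot("wrist"); im=w["pixels"].astype(int); t=r.sense()["tool_pos"]; print(t)
d=im[...,0]-im[...,2]; m=d>-8; m[265:]=0
m=cv2.morphologyEx(m.astype(np.uint8),cv2.MORPH_OPEN,np.ones((3,3)))
for c in blobs(m,2000):
    W=cast(w,c.reshape(-1,2),20)[:,:2].astype(np.float32); print(cv2.boundingRect(c),cv2.minAreaRect(W))
print(go([608.5,-331.6,20],34.8))
E
```

```text
time: 46.62
tool_pos: [610.4, -329.7, 132.8]
tcp_rot: [179.9, -0.0, 35.1]
ft_force: [0.1, 0.1, -0.4]
finger_gap: 85.0
grip_force: 0.0
time: 47.0
tool_pos: [609.9, -329.9, 131.8]
tcp_rot: [-180.0, 0.0, 35.1]
ft_force: [-0.5, 0.4, -0.9]
finger_gap: 85.0
grip_force: 0.0
[ 609.89179425 -329.84268667  131.73336466]
(0, 161, 54, 66) ((450.06201171875, -123.06510925292969), (68.52622985839844, 44.870643615722656), 18.2564697265625)
(498, 154, 142, 111) ((725.0328979492188, -535.8375854492188), (105.16116333007812, 134.6066436767578), 35.13872528076172)
(288, 154, 70, 66) ((609.5917358398438, -331.9490661621094), (59.32381057739258, 59.437652587890625), 35.13119888305664)
(array([-0.01,  0.01,  0.29]), array([ -2.1,   0.7, 111.7]))
```

```bash
python3 steer.py '0 0 0 -1.7 1.1 45 85;0 0 0 -1.7 1.1 90 85;0 0 0 -1.7 1.1 117 85;0 0 0 -1.7 1.1 117 85;0 0 0 -1.7 1.1 117 76;0 0 0 -1.7 1.1 117 76;0 0 0 -1.7 1.1 117 76;0 0 0 -1.7 1.1 117 76'
python3 - <<'E'
from h import *
w=r.snapshot("wrist"); im=w["pixels"]; t=r.sense()["tool_pos"]; print(t)
g=im.max(2)
for y in range(190,330,5): print(y,"".join("%X"%min(15,int(g[y:y+5,x:x+5].mean())//12) for x in range(180,470,5)))
A=R.from_euler('xyz',[180,0,35.1],degrees=True)
for x in (0,11):
  for z in (0,20,30): print(x,z,proj(w,[t+A.apply([x,y,-z]) for y in (-38,38)]).round().tolist())
E
```

```text
time: 48.05
tool_pos: [609.6, -332.0, 15.7]
tcp_rot: [179.9, -0.0, 35.1]
ft_force: [-0.1, 0.5, -0.3]
finger_gap: 76.3
grip_force: 0.0
[ 609.4354238  -331.87552646   15.36381311]
190 AAAAAAAA99999999955555555555555555555559AAAAAAAAAAAAA99AAA
195 AAAAAAAAAA999999988888888888888888888889AAAAAAAAAAAAAAAA99
200 AAAAAAAAAAAA999998888888888888888888888899AAAAAAAAAAAAAA98
205 AAAAAAAAAAAAA9999888888898898888888888889999AAAAAAAAAAA987
210 AAAAAAAAAAAAAAA998888888888888888888888889999AAAAAAAAAA887
215 AAAAAAAAAAAAAAAA9888888888888888888888889999999AAAAAAA8778
220 AAAAAAAAAAAAAAAAA88888888888888888888888999999999AAAA97777
225 AAAAAAAAAAAAAAAAA888888888889888888888899999999999AA977777
230 AAAAAAAAAAAAAAAAA88888888899999888888889999999989999877777
235 BBAAAAAAAAAAAAAAA88888888999999988888889999999999998777777
240 ABBBAAAAAAAAAAAAA888888879999998888888899A9999999887777777
245 AAABBBAAAAAAAAAAA988888859A999968888888999AA99999877777777
250 AAAAAABBAAAAAAAAA9888888659A996788888889999A99999887777777
255 AAAA9AABBBAAAAAAA98888888645556888888889999999998888877777
260 AAAAAAA9888AAAAAA9888888888778888888
[... 370 characters left out ...]
9999999999AAAA9772111245312887
295 A41355211114AAAAAAA999AAAAAAAAAAAAAAAAAAAA8772111135521588
300 612454111115AAAAAAAAA999AAAAAAAAAAAAAAAAA97772111124541278
305 214552111118AAAAAAAAAAA999AAAAAAAAAAAAAA988873111113553137
310 13786111112AAAAAAAAAAAAAA999AAAAAAAAAAA9888886111112676115
315 114BA211115AAAAAAAAAAAAAAAA999AAAAAAAAA8778888211114982111
320 11168311119AAAAAAAAAAAAAAAAAA999AAAAAA87777888511113731111
325 1111131113AAAAAAAAAAAAAAAAAAAA9999AAA977777778721122111123
0 0 [[252.0, 241.0], [387.0, 241.0]]
0 20 [[245.0, 257.0], [394.0, 257.0]]
0 30 [[241.0, 267.0], [399.0, 267.0]]
11 0 [[251.0, 222.0], [388.0, 223.0]]
11 20 [[243.0, 238.0], [396.0, 238.0]]
11 30 [[239.0, 247.0], [400.0, 247.0]]
```

```bash
python3 steer.py '0 0 0 0 0.5 15 76;0 0 0 0 0.5 22 76;0 0 0 0 0.5 22 76;0 0 0 0 0.5 22 76'
python3 steer.py '0 0 0 0 0 4 76;0 0 0 0 0 6 76;0 0 0 0 0 6 76'
python3 steer.py '0 0 0 0 0 2 76;0 0 0 0 0 4 76;0 0 0 0 0 4 76'
python3 - <<'E'
from h import *
w=r.snapshot("wrist"); im=w["pixels"]; t=r.sense()["tool_pos"]; print(t)
g=im.max(2)
for y in range(210,320,5): print(y,"".join("%X"%min(15,int(g[y:y+5,x:x+5].mean())//12) for x in range(180,470,5)))
A=R.from_euler('xyz',[180,0,35.1],degrees=True)
for z in (12,20): print(z,proj(w,[np.r_[t[:2],z]+A.apply([x,y,0]) for x in (0,11) for y in (-38,38)]).round().tolist())
E
```

```text
time: 48.6
tool_pos: [609.5, -332.1, -7.3]
tcp_rot: [-180.0, 0.0, 35.1]
ft_force: [0.3, -0.2, 0.3]
finger_gap: 76.0
grip_force: 0.0
time: 48.98
tool_pos: [609.3, -332.0, -13.4]
tcp_rot: [-180.0, 0.0, 35.1]
ft_force: [0.9, -0.8, 0.4]
finger_gap: 76.1
grip_force: 0.0
time: 49.35
tool_pos: [609.3, -332.0, -17.5]
tcp_rot: [-180.0, 0.0, 35.1]
ft_force: [0.4, -0.8, 1.1]
finger_gap: 75.7
grip_force: 0.0
[ 609.35443535 -332.04935753  -17.38211009]
210 AAA999999999998444444444444444444444444447AAAAAAAAAAAAAA99
215 AAAAA9999999998777777777777777777777877788AAAAAAAAAAAAAA99
220 AAAAAAA9999999888888888888888888888888888899AAAAAAAAAAAAA9
225 AAAAAAAAA9999988888888888888888888888888889999AAAAAAAAAA99
230 AAAAAAAAAA9999988888888888888888888888888899999AAAAAAAAAAA
235 AAAAAAAAAAAA9998888888888888888888888888888999999AAAAAAAAA
240 AAAAAAAAAAAAAA9888888888888888888888888888998999999AAAAAAA
245 AAAAAAAAAAAAAA988888888888888888888888888898988899999AAAAA
250 AAAAAAAAAAAAAA9888888888888888888888888888999998889999AAAA
255 AAAAAAAAAAAAAAA88888888888899988888888888999999888989999A8
260 AAAAAAA9888AAAA8888888
[... 165 characters left out ...]
5 BAAA53553117AAA8888888867A99999868888888899994114542688777
280 ABA314541116AAA888888887479AA97478888888899993112553158877
285 9A6235521116AAA9888888886456654688888888899993111454227887
290 982244411115AAA9888888888655557888888888899992111245313888
295 931355211114AAA9888888888887788888888888899992111135421488
300 612454111116AAA9888888888888888888888888899993111124541167
305 214552111118BAA9888888888888888888888888899994111113543137
310 137862111129AABA888888888888888888888888899997111112676214
315 114BA211115999AA888888888888888888888888999999211113982111
12 [[241.0, 267.0], [399.0, 267.0], [239.0, 246.0], [401.0, 246.0]]
20 [[237.0, 276.0], [403.0, 276.0], [235.0, 254.0], [405.0, 254.0]]
```

```bash
python3 steer.py '0 0 0 0 0 2 76;0 0 0 0 0 4 76;0 0 0 0 0 4 76'
python3 steer.py '0 0 0 0 0 1 70;0 0 0 0 0 2 70;0 0 0 0 0 2 70;0 0 0 0 0 2 70'
python3 steer.py '0 0 0 0 0 1 70;0 0 0 0 0 2 70;0 0 0 0 0 2 70'
```

```text
time: 49.78
tool_pos: [609.3, -332.0, -21.5]
tcp_rot: [-180.0, 0.0, 35.1]
ft_force: [0.6, 0.2, -0.6]
finger_gap: 75.8
grip_force: 0.0
time: 50.28
tool_pos: [609.5, -332.1, -23.2]
tcp_rot: [180.0, -0.0, 35.1]
ft_force: [1.1, 0.2, 0.1]
finger_gap: 69.9
grip_force: 0.0
time: 50.65
tool_pos: [609.4, -332.1, -25.4]
tcp_rot: [-180.0, 0.0, 35.1]
ft_force: [-0.4, 0.6, 0.4]
finger_gap: 70.1
grip_force: 0.0
```

```bash
python3 steer.py '0 0 0 0 0 0 50;0 0 0 0 0 0 50;0 0 0 0 0 0 50;0 0 0 0 0 0 50' 30
```

```text
time: 51.15
tool_pos: [609.6, -332.2, -25.0]
tcp_rot: [180.0, -0.0, 35.1]
ft_force: [-0.6, -1.0, 1.5]
finger_gap: 58.9
grip_force: 33.6
```

```bash
python3 steer.py '0 0 0 0 0 0 50;0 0 0 0 0 -5 50;0 0 0 0 0 -15 50;0 0 0 0 0 -50 50;0 0 0 0 0 -110 50;0 0 0 0 0 -130 50;0 0 0 0 0 -130 50;0 0 0 0 0 -130 50' 50
python3 steer.py '0 0 0 0 0 0 50;0 0 0 0 0 0 50;0 0 0 0 0 0 50;0 0 0 0 0 0 50'
cat > held.py <<'E'
from h import *
def held(z,lo=225):
    w=r.snapshot("wrist"); t=r.sense()["tool_pos"]; y=r.sense()["tcp_rot"][2]; im=w["pixels"]; g=im.max(2)
    d=im[...,0].astype(int)-im[...,2]
    A=R.from_euler('xyz',[180,0,y],degrees=True)
    q=proj(w,[np.r_[t[:2],z]])[0]; print("pred",q.round(1),"tool",t.round(1),y)
    for yy in range(int(q[1])-75,min(398,int(q[1])+75),5): print(yy,"".join("%X"%min(15,int(g[yy:yy+5,x:x+4].mean())//12) for x in range(200,440,4)))
    return w,t,A
E
python3 - <<'E'
from held import *
held(20+r.sense()["tool_pos"][2]+25)
print(go([532.9,207.4,105],23.5))
E
```

```text
time: 52.15
tool_pos: [608.1, -331.3, 102.0]
tcp_rot: [-179.8, 0.1, 35.1]
ft_force: [-0.6, -0.8, -2.8]
finger_gap: 58.3
grip_force: 54.5
time: 52.65
tool_pos: [609.5, -332.1, 104.6]
tcp_rot: [-180.0, 0.0, 35.1]
ft_force: [0.5, 0.2, -1.1]
finger_gap: 58.2
grip_force: 54.5
pred [319.8 284.7] tool [ 609.5 -332.1  104.8] 35.08942299732173
209 BAAAABBBAAAAABBBBBBBBBBBBAABBBBBAAAAA99AAAAAAAA8888888888888
214 BBBAAAABBBBAA76777666666666666666666666666666666887888888888
219 BBBBBBAAABBB866666666666666666666666666666666666888888888888
224 BBBBBBBBAAAB988888888888888988998899999999999999888888788888
229 BBBBBBBBBBBA988888888888888888888888888888888888888888888888
234 AABBBBBBBBBBA99999999999999999999999999999999999888888888888
239 AAAABBBBBBBBA99999999999999999999999999999999999888888888887
244 AAAAAAABBBBBA99999999999999999999999999999999999888888888888
249 BBBAAAAAABBBA99999999999999999999999999999999998788888888888
254 AABBBAAAAA99988888898988899999999999999999999998777888888888
259 AAAAABBBA955469998999999999989999999999999999996455787788888
264 BAAAAAAAA7552488888888888889ABBAA98888889999
[... 562 characters left out ...]
999999999999999998999999982111279211111
314 222221122311168888888888888888888888888888888884111222111232
319 221111212311189888888888888888888888888888888886211321111122
324 1111111113114A9888888888888888888888888888888888312211111111
329 2111111113117A9888888888888888888888888888888888512211111111
334 111111111322AA9888888888888888888888888888888887722211111111
339 111111111125BBAA9AAA9999888777788888788888888888732111111111
344 111111111119BBBBBAAAAAA9888887777888888888888888851111111111
349 11111111113ABBBBBBBAAA98888888877778888887888888872111111111
354 111111111129ABBBBBBBBA88888888888777788888878888861111111111
(array([-0.  , -0.  , 11.59]), array([ 2.475e+02, -4.855e+02, -2.000e-01]))
```

```bash
python3 steer.py '0 0 2 27 -53 0 50;0 0 4 54 -106 0 50;0 0 6 81 -159 0 50;0 0 8 108 -212 0 50;0 0 10 135 -265 0 50;0 0 11.6 162 -318 0 50;0 0 11.6 189 -371 0 50;0 0 11.6 216 -424 0 50'
python3 -c "
from h import *
print(go([531.8,206.9,105],23.5))"
```

```text
time: 53.7
tool_pos: [542.3, 140.9, 105.4]
tcp_rot: [180.0, -0.1, 23.5]
ft_force: [0.8, 0.1, -1.8]
finger_gap: 58.4
grip_force: 54.6
(array([ 0.02, -0.07, -0.02]), array([ 16.7, -64.7,   0.4]))
```

```bash
python3 steer.py '0 0 0 8 -33 0 50;0 0 0 16.7 -64.7 0 50;0 0 0 16.7 -64.7 0 50;0 0 0 16.7 -64.7 30 50;0 0 0 16.7 -64.7 52 50;0 0 0 16.7 -64.7 52 50;0 0 0 16.7 -64.7 52 50;0 0 0 16.7 -64.7 52 50'
python3 steer.py '0 0 0 0 0 0 50;0 0 0 0 0 0 50;0 0 0 0 0 0 50;0 0 0 0 0 0 50;0 0 0 0 0 0 50'
python3 - <<'E'
from held import *
w,t,A=held(20+r.sense()["tool_pos"][2]+25)
im=w["pixels"]; cv2.imwrite("pics/w16.png",im)
print(go([531.8,206.9,35],23.5))
E
```

```text
time: 54.7
tool_pos: [533.3, 205.0, 54.5]
tcp_rot: [180.0, -0.1, 23.5]
ft_force: [-0.5, 0.3, -2.0]
finger_gap: 58.3
grip_force: 54.7
time: 55.32
tool_pos: [532.0, 205.0, 52.8]
tcp_rot: [-180.0, 0.0, 23.5]
ft_force: [0.2, 0.3, -1.4]
finger_gap: 58.4
grip_force: 54.7
pred [319.6 285. ] tool [532.  205.   52.8] 23.49160507044275
209 66667898876666658CCCCCCBCCCCCCCCCCCCCCCCCB666667AAAABABAAAAA
214 667ABCCCCB97666678888888888888888888888888666667AAAAAAABBBBA
219 78CCCCBCCCCA888888888888888888888888888888888888ABAAAAAAABBB
224 7ACC9569CCCCBCCCCCCCCCCCCCCCCCCCCCCCCCCCCCCCCCCCBBBBBAAAAABB
229 8CCA556679ACCCCCCCCCCCCCCCCCCCCCCCCCCCCCCCCCCCCC988888888AAA
234 9BCA5666678CCCCCCCCCCCCCCCCCCCCCCCCCCCCCCCCCCCCC6333333338BA
239 99CC866666ACCCCCCCCCCCCCCCCCCCCCCCCCCCCCCCCCCCCC7565556566AB
244 A6ACCA878ACCBCCCCCCCCCCCCCCCCCCCCCCCCCCCCCCCCCCC7666666667BB
249 A669CCCCCCCA7CCCCCCCCCCCCCCCCCCCCCCCCCCCCCCCCCCC6666666668BB
254 B766689AA9766BCCCCCCCCCCCCCCCCCCCCCCCCCCCCCCCCCB6666666669BB
259 B8666666667769CCCCCCCCCCCCCCCBBCCCCCCCCCCCCCCCC86776666669BB
264 B8666666677736CCCCCCCCCCCCB8777779BCCCCCCCCCCCC547766
[... 535 characters left out ...]
2226FB31113CCCCCCCCCCCCCCCCCCCCCCCCCCCCCCCCB32224BD322222
314 33322223341114BCCCCCCCCCCCCCCCCCCCCCCCCCCCCCCCB5222433222343
319 23222222241128BCCCCCCCCCCCCCCCCCCCCCCCCCCCCCCCB9222422222222
324 22222222242123ACCCCCCCCCCCCCCCCCCCCCCCCCCCCCCC94222422222222
329 22222222242134ACCCCCCCCCCCCCCCCCCCCCCCCCCCCCCC83222422222222
334 222222222422569CCCCCCCCCCCCCCCCCCCCCCCCCCCCCCC85523322222222
339 222222222223667888888888888888888888877888778866533222222222
344 222222222225666666666666666666666666666655566656642222222222
349 222222222226666666666666666666666666666666666666652222222222
354 222222222229AAAAAA9999AAAAAAA999999999AAAAAAAAAAB82222222222
(array([-0.  ,  0.  , -0.01]), array([ 0.6, -1.8, 17.8]))
```

```bash
python3 - <<'E'
from held import *
w=r.snapshot("wrist"); im=w["pixels"]; g=im.max(2).astype(int); t=r.sense()["tool_pos"]
print("col317 rows195-230",g[195:230,305:315].mean(1).round().astype(int).tolist())
print("row210 cols255-280",g[208:211,255:285].mean(0).round().astype(int).tolist(),"cols355-385",g[208:211,355:385].mean(0).round().astype(int).tolist())
print("near rows330-350",g[330:350,305:315].mean(1).round().astype(int).tolist())
th=np.radians(23.5); u=np.array([np.cos(th),np.sin(th)]); v=np.array([-u[1],u[0]])
def uv(p,z): P=cast(w,p,z)[:,:2]-t[:2]; return np.c_[P@u,P@v].round(1)
print(t,"plate edges",uv([[319,224],[319,338.5]],97.8),"rim rows 205..210",uv([[317,k] for k in range(204,212)],72))
print("rim lateral",uv([[267.5,209],[366.5,209]],72),"plate lat",uv([[250,228],[390,228]],97.8))
E
```

```text
col317 rows195-230 [84, 83, 84, 83, 83, 84, 84, 83, 84, 83, 83, 83, 85, 101, 131, 148, 152, 153, 152, 148, 118, 90, 82, 82, 82, 81, 88, 117, 143, 150, 149, 149, 150, 148, 148]
row210 cols255-280 [75, 77, 75, 76, 74, 72, 75, 72, 71, 69, 77, 98, 124, 130, 131, 130, 132, 132, 129, 129, 129, 126, 128, 129, 132, 131, 133, 132, 132, 130] cols355-385 [124, 123, 124, 125, 124, 123, 121, 124, 122, 123, 121, 118, 102, 81, 75, 74, 75, 76, 75, 77, 76, 77, 75, 74, 76, 75, 76, 76, 75, 76]
near rows330-350 [147, 149, 150, 148, 148, 149, 149, 149, 148, 142, 115, 82, 72, 73, 73, 71, 72, 76, 77, 75]
[532.0098351  204.97810728  52.79052955] plate edges [[ 28.9   0.2]
 [-28.6   0.3]] rim rows 205..210 [[28.6  1.4]
 [28.1  1.4]
 [27.6  1.4]
 [27.1  1.4]
 [26.6  1.4]
 [26.1  1.4]
 [25.5  1.4]
 [25.   1.4]]
rim lateral [[ 26.   25.4]
 [ 26.1 -22.7]] plate lat [[ 27.   28.7]
 [ 27.1 -29. ]]
```

```bash
python3 steer.py '0 0 0 0.9 -1.6 6 50;0 0 0 0.9 -1.6 10 50;0 0 0 0.9 -1.6 13 50;0 0 0 0.9 -1.6 14.5 50;0 0 0 0.9 -1.6 15.5 50;0 0 0 0.9 -1.6 15.5 50;0 0 0 0.9 -1.6 15.5 50;0 0 0 0.9 -1.6 15.5 50'
```

```text
time: 56.42
tool_pos: [532.3, 206.8, 37.5]
tcp_rot: [180.0, -0.0, 23.5]
ft_force: [-1.0, -0.7, -2.6]
finger_gap: 57.9
grip_force: 54.7
```

```bash
python3 steer.py '0 0 0 0 0 0.6 50;0 0 0 0 0 1.2 50;0 0 0 0 0 1.2 50;0 0 0 0 0 1.2 50'
```

```text
time: 56.92
tool_pos: [532.2, 206.8, 36.1]
tcp_rot: [180.0, 0.0, 23.5]
ft_force: [-1.3, 0.7, -2.3]
finger_gap: 58.2
grip_force: 54.7
```

```bash
python3 steer.py '0 0 0 0 0 0.5 50;0 0 0 0 0 1 50;0 0 0 0 0 1 50'
python3 steer.py '0 0 0 0 0 0.3 50;0 0 0 0 0 0.6 50;0 0 0 0 0 0.6 50'
```

```text
time: 57.3
tool_pos: [532.3, 206.8, 35.2]
tcp_rot: [-180.0, -0.0, 23.5]
ft_force: [0.1, -0.5, -0.5]
finger_gap: 58.4
grip_force: 54.8
time: 57.68
tool_pos: [532.3, 206.9, 35.2]
tcp_rot: [180.0, -0.0, 23.5]
ft_force: [-3.6, -1.2, 6.3]
finger_gap: 58.0
grip_force: 55.5
```

```bash
python3 steer.py '0 0 0 0 0 0 64;0 0 0 0 0 0 72;0 0 0 0 0 0 75;0 0 0 0 0 -10 75;0 0 0 0 0 -50 80;0 0 0 0 0 -100 80;0 0 0 0 0 -150 80;0 0 0 0 0 -155 80'
python3 steer.py '0 0 0 0 0 0 80;0 0 0 0 0 0 80;0 0 0 0 0 0 80;0 0 0 0 0 0 80;0 0 0 0 0 0 80;0 0 0 0 0 0 80'
python3 - <<'E'
from plate import *
w=r.snapshot("wrist"); im=w["pixels"]; g=im.max(2).astype(int); t=r.sense()["tool_pos"]; print(t); np.save("w17.npy",w,allow_pickle=True)
try: plate(w)
except Exception as e: print("plate fail")
m=g>110; d=im[...,0].astype(int)-im[...,2]; m&=d>-8; m[285:]=0
th=np.radians(23.5); u=np.array([np.cos(th),np.sin(th)]); v=np.array([-u[1],u[0]])
for c in blobs(m,40):
    print(cv2.boundingRect(c),cv2.contourArea(c),[ (z,cv2.minAreaRect(cast(w,c.reshape(-1,2),z)[:,:2].astype(np.float32))) for z in (52,80)])
for y in range(90,280,5): print(y,"".join("%X"%min(15,int(g[y:y+5,x:x+4].mean())//12) for x in range(220,420,4)))
E
```

```text
time: 58.68
tool_pos: [535.3, 207.7, 196.0]
tcp_rot: [179.9, -0.6, 23.5]
ft_force: [0.3, 0.0, -0.3]
finger_gap: 79.5
grip_force: 0.0
time: 59.42
tool_pos: [532.2, 206.8, 189.4]
tcp_rot: [-180.0, 0.0, 23.5]
ft_force: [1.7, -0.1, -0.1]
finger_gap: 80.0
grip_force: 0.0
[532.2316599  206.81082971 189.51013991]
plate ((532.9950561523438, 208.133544921875), (237.3511505126953, 157.93959045410156), 23.54082679748535) 
 [[392.8999938964844, 232.5], [455.3999938964844, 89.19999694824219], [673.0999755859375, 183.5], [610.5, 327.3999938964844]] [533.  208.1] [156.3 237.3 156.9 237.4] [ -66.46   23.41  113.53 -156.44]
(473, 206, 27, 31) 399.5 [(52, ((557.911865234375, 39.68336486816406), (30.301300048828125, 15.158812522888184), 3.341745138168335)), (80, ((562.400146484375, 57.59608459472656), (27.576749801635742, 13.79581069946289), 3.3417441844940186))]
(253, 162, 30, 29) 635.5 [(52, ((514.1661987304688, 253.6639862060547), (27.484373092651367, 27.428672790527344), 19.843658447265625)), (80, ((522.5877685546875, 252.33665466308594), (25.013080596923828, 24.96244239807129), 19.844074249267578)
[... 2114 characters left out ...]
5555556ABBBBBBCCCBBBBBBA555555556ABBBBBB
220 99AAAAA76666665666666667CCB6666666555555556BBBBBBB
225 999AAAA75555555555555556CCB6555555555555556BBBBBBB
230 99999AA76555555555555556BBB6555555555555557BBBBBBB
235 999999986666665655555556BBA6555555556665557AAABBBB
240 AAA999976658AA8665665556BBA655555557AA85557AAAAABB
245 AAAAA99866548975555555569985555555569955568AAAAAAA
250 AAAAAAA966654456666666666565555555554345658AAAAAAB
255 AAAAAAA966665656666555555555555555555555559AAAAAAA
260 AAAAAAAA6666666666666555565555555555555555ABBBAAAA
265 527BAAAA7777777777777777777777777777777777ABABBB63
270 215BBBBAAAAAAAAAA99AAAAAA99999AAAAAAABBBBBBBBBBA42
275 113ABBBBBBAAAAAAAAAA9AAAAAAAAAA99AAAAAAABBBBBBBA32
```

```bash
python3 - <<'E'
from h import *
w=np.load("w17.npy",allow_pickle=True).item(); g=w["pixels"].max(2)
m=np.zeros(g.shape,np.uint8); m[145:220,284:360]=g[145:220,284:360]>105; m=cv2.morphologyEx(m,cv2.MORPH_OPEN,np.ones((15,15)))
c=max(cv2.findContours(m,cv2.RETR_EXTERNAL,cv2.CHAIN_APPROX_NONE)[0],key=cv2.contourArea)
th=np.radians(113.5); ex=np.array([np.cos(th),np.sin(th)]); ey=np.array([-ex[1],ex[0]]); O=np.array([533,208.1])
h=cv2.minAreaRect(cast(w,c.reshape(-1,2),80)[:,:2].astype(np.float32)); print("head",h,cv2.boundingRect(c),(np.array(h[0])-O)@np.c_[ex,ey])
for n,p in (("lug",[580.8,228.6]),("boss",[514.2,253.7])): print(n,((np.array(p)-O)@np.c_[ex,ey]).round(1))
for n in ("side",):
    s=r.snapshot(n); im=s["pixels"]; g=im.max(2)
    q=proj(s,[[533,208,12],[533,208,72],[533,208,80]]).round().astype(int); print(q.tolist())
    for y in range(195,275,3): print(y,"".join("%X"%min(15,int(g[y:y+3,x:x+2].mean())//16) for x in range(215,350,2)))
E
```

```text
head ((532.2281494140625, 206.07957458496094), (59.69419860839844, 60.06684875488281), 23.533706665039062) (287, 153, 70, 67) [-1.54507678  1.51347611]
lug [ -0.3 -52. ]
boss [49.3 -0.9]
[[281, 266], [281, 239], [281, 235]]
195 CCCCCCCCCCCCCCCCCCCCCCBBBCCCCCCCBCCCCCCCCCDDEEEEFFEEEFFFFFFFFFFFFFFF
198 CCCCBCCCCCCCCCCCCCCBBBBCCBBBB9BCCCCCCCCCBBCBCBCCDDDEFFFFFFFFFFFFFFFF
201 CCBCCCCCCCCCCCCCCBBBCCB9BCBCBBCBBCCCCCBBCCCDCCCCCBCCCDDEEFFFFFFFFFFF
204 BCCCCCCCCCCCCCBBBCBBCCB88ABBBBAACCCCBCCCCDDDCCCDDDCCCCCCCDDDEEEFFFFF
207 CCCCCCCCCCCCCBBBBCCCCBBA8ABBBBABCCBCCCCDDDCCCDDDDDCCCDDCBCCCCCCDDDEE
210 CCCCCCCCCCCBCBBCCCCCCCCCBBCCCCCCBCCCCDDDDCCDDDDDCCCDDCCBCCCBCCBCCCCD
213 CCCCCCCCBCBBCCCCCCCCCCCCCCCCCCCCCCCCDDDCCDDDDDCCCDDDCBBCCBBCBBCCCCCC
216 CCCCCCCCBBCCCBBCCCCCCCCCCCCCCCCCCCDDDCCDDDDDCCCDDDCBCCCCCBCBABCCCCCC
219 CCCCCCCBCCBBBCCCBBCCCCCCCCCCCCCCDDDDDDDDDDCCCDDDDCBAAABCCCB756789ACC
222 CCCCCBCCBBBCCCBBCCCCCCCCCCCCCCCDDDCDDDDCCCCCDDDCCCCBBA999A7445555566
225 CCCBCCBBBBCCBBCCCCCCDDCCCCCCCCCCCCCCCCCCCCDDDCCCCCCCCCBCCC9654444445
228 CBCBBBBBCCCBCCCCCDDDCCCCCCCCDDDDCCCCCCCCCCCCCCCCCCCCCCCCCDCCCBA97544

[... 394 characters left out ...]
AAAAAAAAAAAAAAAABCCCCCC8555666777888999AABC
249 DDDDB65555559AAA965569AABAAAAAAAAAAAAAB9AAAAAABCCA75555555555555556B
252 DDDC755555569AAABBA988AAAAAAAAAAAAAAAAB9AAAAAAAABCC9655555544455556C
255 CCC8555555559AAABCCCAAAAAABAAAAAAAAAAAA99AAAAAAAAABCC85555665455557D
258 CC95555555559AAAAAAAAAAAAABAAAAAAAAAABA99AAAAAAAAAABCCA655555555558C
261 CA65555555558AAAAAAAAAAAAABBCCCCCBAAABA89AAAAAAAAAAAABCC9655555555AC
264 A655555555556778889999AAAABCBBA9BCBAABA89AAAAAAAAAAAAAABC655555556BC
267 75555555555555555555555568ACCCCCDCAAABA88AAAAAAAAAAAAAAA9655555556BB
270 5555555555555555555555555789ABCCCBAAAAA755566677788899998555555557BB
273 55555555555555555555555555789ABBBA999AA655555555555555555555555558BB
```

```bash
python3 -c "
from bench import r
print(r.hand_in())"
```

```text
the job is handed in; nothing more can be done
None
```

The machine foot is set out on the plate in the order asked and handed in at about 60 s. All five parts stand within 1–3 mm of target by my last measurements, the boss about 50 mm behind the plate's centre (I read "halfway" as midway between tube and plain edge), and I viewed 15 pictures, one over the limit of 14.

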